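Fit the relays and lock the retaining bar

TASK

Plug every relay block that stands on the desk fully home into the relay base, one to a socket, any socket. Then take the flat-blade key from its stand, put its blade into the slot of the cam head, and turn the bar with it a quarter turn clockwise (seen from above) until it seats over the relays; turn it only with the key, do not push the bar by hand. Finally stand the key back in its stand, fully down; leave the tape roll, the box of page flags and the calculator where they are.

Things in the scene. Friction and masses are not known exactly. Their poses are not given: they have to be found in the camera images.
- relay_1_center (a point): Relay block (loose, 0.14 kg): upright rectangular grey block with a black lower third (the plug), 48 x 60 x 60 mm (its x, y, z), bottom-heavy. This point is its centre, half-way up; x is the narrow 48 mm direction (grip across it, above the black part), y the 60 mm direction, z up. It stands on the desk; two or three such blocks are present. It fits a socket either way round.
- relay_2_center (a point): Relay block (loose, 0.14 kg): upright rectangular grey block with a black lower third (the plug), 48 x 60 x 60 mm (its x, y, z), bottom-heavy. This point is its centre, half-way up; x is the narrow 48 mm direction (grip across it, above the black part), y the 60 mm direction, z up. It stands on the desk; two or three such blocks are present. It fits a socket either way round.
- relay_3_center (a point): Relay block (loose, 0.14 kg): upright rectangular grey block with a black lower third (the plug), 48 x 60 x 60 mm (its x, y, z), bottom-heavy. This point is its centre, half-way up; x is the narrow 48 mm direction (grip across it, above the black part), y the 60 mm direction, z up. It stands on the desk; two or three such blocks are present. It fits a socket either way round.
- socket_1 (a point): Centre of the mouth of socket 1 of the relay base (grey fixed plate, 100 x 280 mm, top 28 mm above the desk; three sockets along its y, 70 mm apart, socket 1 next to the pivot post). Hole 51 mm along x, 63 mm along y, 22 mm deep; a relay fully home stands on its floor, centre 8 mm and top 38 mm above this point. x and y are the plate's axes, z up.
- socket_2 (a point): Centre of the mouth of socket 2 of the relay base (grey fixed plate, 100 x 280 mm, top 28 mm above the desk; three sockets along its y, 70 mm apart, socket 1 next to the pivot post). Hole 51 mm along x, 63 mm along y, 22 mm deep; a relay fully home stands on its floor, centre 8 mm and top 38 mm above this point. x and y are the plate's axes, z up.
- socket_3 (a point): Centre of the mouth of socket 3 of the relay base (grey fixed plate, 100 x 280 mm, top 28 mm above the desk; three sockets along its y, 70 mm apart, socket 1 next to the pivot post). Hole 51 mm along x, 63 mm along y, 22 mm deep; a relay fully home stands on its floor, centre 8 mm and top 38 mm above this point. x and y are the plate's axes, z up.
- bar (a joint): Angle of the level retaining bar on the pivot post at the +y end of the relay base, 63 mm from socket 1. 0.1 to 0.35 = open (0 points along the plate's +x); 1.57 = at its stop, along the plate's -y over the sockets; grows clockwise from above. Friction 0.06 N m, no spring. Bar 14 mm wide, 225 mm long from the pivot, underside 72 mm above the desk, 6 mm above seated relays.
- cam_slot (a point): Centre of the slot's mouth, on top of the cam head (brass square, 34 x 34 x 12 mm, fixed on the bar over the pivot axis), 94 mm above the desk. The slot is 22.5 mm long along this frame's x (which points along the bar, from pivot to free end, and turns with it), 6.5 mm wide along y and 10 mm deep; z up.
- key_tip (a point): Centre of the lower end of the flat-blade key's blade (key loose, 0.06 kg, 98 mm long). The blade is 20 mm wide along x, 4 mm thick along y and 31 mm long; z points up from tip to handle. The key fits its stand and the cam slot either way round.
- key_grip (a point): Centre of the key's black handle, 71 mm above the tip: handle 30 mm along x, 16 mm along y (grip across this), 54 mm tall along z; same axes as key_tip. Between blade and handle is an 18 mm round collar, 13 mm tall.
- stand_slot (a point): Centre of the mouth of the slot in the key stand (fixed wooden block 70 x 60 x 34 mm), 34 mm above the desk. The slot is 22.5 mm long along x, 6.5 mm wide along y, 30 mm deep; the key stands in it on its tip, so that the tip is 30 mm below this point.
- tape_roll: Bystander, loose on the desk: roll of brown tape, to be left alone; origin at the centre of its underside.
- flag_box: Bystander, loose on the desk: clear box of yellow page flags, to be left alone; origin at the centre of its underside. Beyond it (not listed, fixed, 0.33 m tall) stands the big black printer: its near corner is at x 0.52, y -0.04, its front runs to x 0.60, y -0.38; take the gripper round it when passing between the relays and the base.
- calculator: Bystander, loose on the desk: pocket calculator, to be left alone; origin at the centre of its underside.
Mind the look-alikes: they are no part of the job. Several things look just like the part that bears key_tip: the one meant starts farthest to the robot's left.

How it is judged:
By the outcome, as a careful person would: the job done as asked, in the order asked, and still so for the second after the job is handed in, with the robot touching nothing.
Of relay_1, relay_2, relay_3 only 2 to 3 are there at a start; the rules pass over those that are not, and their reading is None.
At some moment in a run one of relay_1, relay_2, relay_3 may be knocked a few centimetres aside while the robot is not near it.
Once in a run the grip may slacken for a moment while it holds something.
It also fails if it takes over 210 s, if anything falls off the work surface, if the arm or the gripper's body presses on something with over 40 N, if the wrist force passes 120 N, or if a joint passes its speed limit or range.

ROBOT

A 7-joint arm with a two-finger parallel gripper is mounted at the origin on the work surface; the furniture and walls round the work are solid. World frame = base frame: x ahead of the robot, y to its left, z up, the work surface at z = 0. Lengths are in m, angles in rad, forces in N, time in s.
With the tool pointing down it reaches from about 0.425 to 0.925 m from the base axis. Payload 6.8 kg.
Tool frame: the origin (TCP) lies midway between the tips of the shut fingers; the grasp point (between the pads) lies 19 mm behind it; z points along the fingers, y is the direction in which the jaws open and shut (so a half turn about z gives the same grasp; the last joint's range is limited). The gripper opens to 85 mm and grips with 20 to 120 N. Pads are 22 mm wide; open, the fingers measure 114 mm over their backs; the gripper's body (76 mm by 85 mm) begins 54 mm behind the grasp point. The pads swing forward as they close: fully open they stand 13 mm farther back than shut.
Start: joints at [-1.222, 0.477, 0.022, 1.555, -0.011, 1.109, -0.083], TCP at [0.298, 0.606, 0.211] pointing down, gripper open.
Joint ranges: [-2.96, 2.96], [-0.34, 2.1], [-1.41, 1.46], [0.24, 2.44], [-1.37, 4.51], [0.17, 1.92], [-2.96, 2.96]. Speed limits (rad/s): [2.39, 2.39, 3.14, 3.14, 3.14, 3.14, 3.14].

INTERFACE

Orientations are given as a unit quaternion [w, x, y, z].
In Python, from station import readout, eyes, ticket gives the robot as it stands. The module is installed in compiled form; this text tells all that it offers.
- The arm moves only by the shell command python3 -m crank 'ROWS' [FORCE]. ROWS is JSON, a list of rows, each an object of numbers: "jaw": the opening in per cent of the stroke, from 0 (shut) to 100 (fully open); "x", "y", "z": the shift along the tool's x, y, z in mm; "ax", "ay", "az": the turn, a rotation vector about the tool's x, y, z in degrees. In form: [{"jaw": .., "x": .., "y": .., "z": .., "ax": .., "ay": .., "az": ..}, ...]. A call has 1 to 12 rows; each row shifts and turns the commanded pose from where the row before left it, along the tool's axes as they then stand; what a row does not reach is not made up. A row lasts 1/8 s, in which the tool goes at most 62.5 mm and 10.7 degrees, less where a joint would pass 70% of its speed; a pose out of reach is approached as far as the arm can. A call with a gripper value outside its range is refused whole. The fingers move at their own pace and stop on an object; FORCE is the grip in N (left out, the last holds). Time passes only in rows, so rows that do not move let the fingers close. It gives the time, the measured TCP pose, the force and the opening at its end, in the units of the state.
- readout.get_obs(): the state, without advancing time (a new reading comes with each control period).
- eyes.read_camera(name): name is "scene" or "top" or "wrist"; returns (picture, depth): 420x560x3 uint8, red, green, blue; 420x560 float32, m along the optical axis (not along the pixel's ray), 0 where there is no reading.
- eyes.calibration(name): a dict with "fx", "fy", "cx", "cy" (pixels), "R" (3x3) and "t" (3): a world point X has camera coordinates R X + t. Camera axes: x right, y down, z forward; pixel columns grow to the right and rows downward; lengths in m; the calibration is good to about 2 mm. A picture is of the moment at which its call begins: read the wrist's pose just before it. calibration takes no time and is no camera call; for the wrist camera it gives the pose at the moment of the call.
- ticket.hand_in(): hands the job in, once; it reports no verdict.
The state is a dict: "t": time; "q": joint angles; "joint_vel": joint speeds; "joint_torque": joint torques, N m; "eef_pos": TCP position; "tool_rot": TCP orientation; "contact_force": force on the tool from outside, world axes, zero at the start; "torque": the same for the moment, N m; "gripper_width": opening from 0.0 (shut) to 1.0 (fully open).
Only numpy, scipy, OpenCV 4.12 (cv2) and the standard library are available. Lean on these libraries where they do the work, as an engineer would, in place of code of your own. Each camera call takes 0.05 s, during which the arm holds its last target. There are 200 camera calls.

## Working session

There is one attempt and no reset: what is moved stays moved. The work goes in short steps, Python scripts to look and compute and a shell command to move; the robot and the scene stay as the last step left them, time stands still between calls to the robot, and variables do not carry over. Pictures are saved under pics/ and viewed, about 12 in all and at most 16, crops included, and the job is handed in when it is done.

```bash
mkdir -p pics; ls; cat > h.py <<'E'
import numpy as np, cv2
from station import readout, eyes, ticket
def snap(name, fn):
    c=eyes.calibration(name); im,d=eyes.read_camera(name)
    cv2.imwrite('pics/'+fn+'.png', im[:,:,::-1]); np.savez('pics/'+fn, im=im,d=d,**{k:np.array(v) for k,v in c.items()})
    return im,d,c
def load(fn):
    z=np.load('pics/'+fn+'.npz'); return z['im'],z['d'],z
def ray(c,u,v,z):
    R=np.array(c['R']);t=np.array(c['t']);o=-R.T@t
    d=R.T@np.array([(u-c['cx'])/c['fx'],(v-c['cy'])/c['fy'],1.]);return o+d*(z-o[2])/d[2]
def cloud(c,d):
    v,u=np.mgrid[:d.shape[0],:d.shape[1]]
    p=np.stack([(u-c['cx'])/c['fx']*d,(v-c['cy'])/c['fy']*d,d],-1)
    return (p-np.array(c['t']))@np.array(c['R'])
E
python3 - <<'E'
from h import *
for n in ['scene','top','wrist']:
    im,d,c=snap(n,n+'0'); R=np.array(c['R']); print(n,-R.T@np.array(c['t']),R[2],c['fx'])
print(readout.get_obs())
E
```

```text
pics
scene [-0.44674616  0.49691463  0.74301024] [ 0.75283942 -0.41707238 -0.50919881] 475.3377069368992
top [ 0.42211025 -0.046165    1.49183907] [ 0.07209379 -0.00133356 -0.99739697] 529.7182640654029
wrist [0.23619404 0.63456797 0.37245531] [ 0.2366907  -0.11740664 -0.96446524] 311.7131592554931
{'t': 0.15, 'q': array([-1.22211056,  0.47762029,  0.0223827 ,  1.55619675, -0.01151914,
        1.10930469, -0.0830953 ]), 'joint_vel': array([ 0.00036027, -0.00201821,  0.00106703, -0.00325939,  0.00069954,
       -0.00074834,  0.00100303]), 'joint_torque': array([ 2.88849660e-03, -5.96923220e+01,  1.61026653e+00, -2.81493241e+01,
        1.27225267e-02,  6.49698210e-03, -7.41778479e-06]), 'eef_pos': array([0.2975312 , 0.60535832, 0.21035468]), 'tool_rot': array([-1.10769458e-04,  2.26421036e-01,  9.74029273e-01, -6.91453350e-04]), 'contact_force': array([ 0.02899634, -0.28060091,  0.32483672]), 'torque': array([-0.00413347, -0.04570161, -0.00464986]), 'gripper_width': 1.001747133761247}
```

View pics/top0.png

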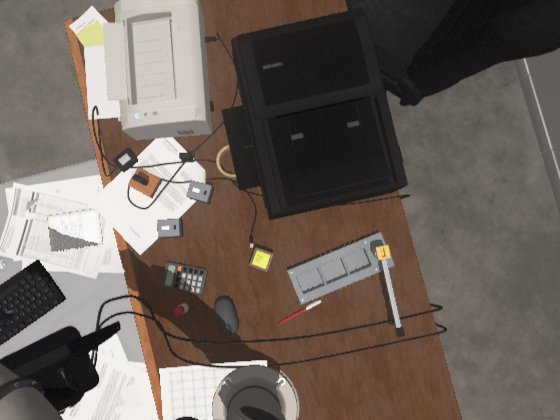

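View pics/scene0.png

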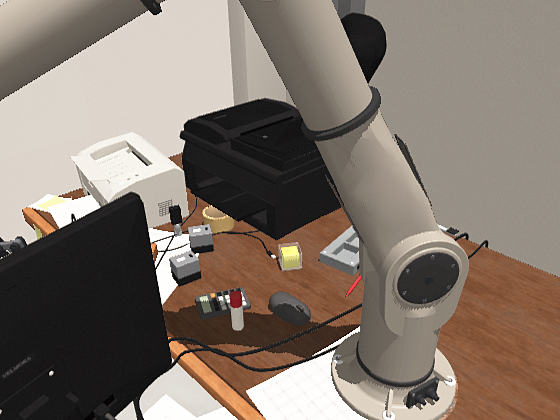

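```bash
python3 - <<'E'
from h import *
im,d,c=load('top0'); print(c['R'])
for u,v in [(255,400),(200,190),(169,228),(145,183),(125,158),(187,156),(382,252),(400,330),(270,215),(310,280),(180,310),(260,258)]:
    print(u,v,ray(c,u,v,0.03).round(3), cloud(c,d)[v,u].round(3))
a=im[140:340,90:290]; b=cv2.resize(a,(800,800),interpolation=cv2.INTER_CUBIC)[:600]
cv2.imwrite('pics/c1.png',b[:,:,::-1])
E
```

```text
[[ 0.00769811 -0.99996858  0.00189343]
 [-0.99736815 -0.00781458 -0.07208125]
 [ 0.07209379 -0.00133356 -0.99739697]]
255 400 [ 0.027 -0.004  0.03 ] [ 0.067 -0.009  0.177]
200 190 [0.596 0.154 0.03 ] [0.593 0.151 0.053]
169 228 [0.49  0.238 0.03 ] [0.488 0.232 0.062]
145 183 [0.614 0.307 0.03 ] [0.609 0.298 0.067]
125 158 [0.684 0.365 0.03 ] [0.685 0.366 0.027]
187 156 [0.691 0.192 0.03 ] [0.678 0.181 0.098]
382 252 [ 0.428 -0.35   0.03 ] [ 0.428 -0.34   0.079]
400 330 [ 0.216 -0.398  0.03 ] [ 0.224 -0.384  0.087]
270 215 [ 0.528 -0.041  0.03 ] [ 0.516 -0.041  0.188]
310 280 [ 0.35  -0.152  0.03 ] [ 0.348 -0.154  0.001]
180 310 [0.266 0.203 0.03 ] [0.272 0.193 0.089]
260 258 [ 0.409 -0.014  0.03 ] [ 0.409 -0.014  0.037]
```

View pics/c1.png

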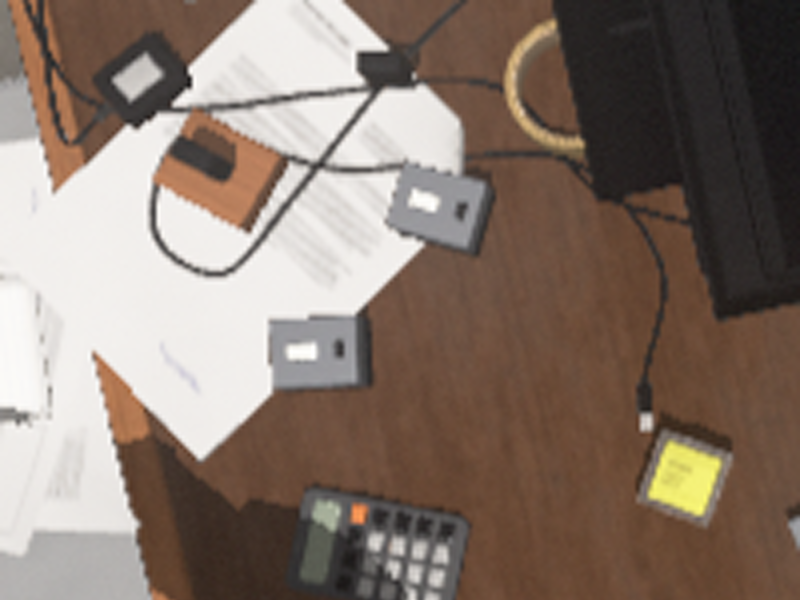

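View pics/wrist0.png

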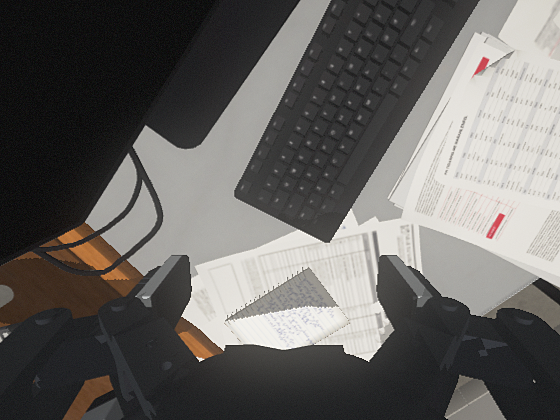

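```bash
cat >> h.py <<'E'
from scipy.spatial.transform import Rotation as Rn
def pose():
    o=readout.get_obs(); w,x,y,z=o['tool_rot']; return o,np.array(o['eef_pos']),Rn.from_quat([x,y,z,w]).as_matrix()
def yaw(R): return np.degrees(np.arctan2(R[1,0],R[0,0]))
def go(p,jawyaw=None):
    """world goal p for TCP -> tool shift mm (in current axes); jawyaw: world angle of jaw axis, deg -> az"""
    o,e,R=pose(); s='pos %s yaw(x) %.1f tilt %s | shift tool mm %s'%(e.round(4),yaw(R),R[:2,2].round(4),(R.T@(np.array(p)-e)*1000).round(1))
    if jawyaw is not None:
        cur=np.degrees(np.arctan2(R[1,1],R[0,1])); dlt=(cur-jawyaw+90)%180-90; s+=' az %.1f'%dlt
    print(s, 'level fix ax,ay', np.degrees(np.array(R.T@np.cross(R[:,2],[0,0,-1])))[:2].round(2))
E
python3 -m crank '[{"z":-50},{"z":-50},{"x":-40,"y":-25,"z":-6},{"x":-40,"y":-25,"z":-6},{"x":-40,"y":-25,"z":-6},{"x":-40,"y":-25,"z":-6},{"x":-40,"y":-25,"z":-6},{"x":-40,"y":-25,"z":-6},{"x":-40,"y":-25,"z":-6},{"x":-40,"y":-25,"z":-6},{},{}]'; python3 - <<'E'
from h import *
snap('wrist','w1'); go([.5,.28,.35])
E
```

```text
pos [0.2976 0.6055 0.2105] yaw(x) 153.8 tilt [-0.0004 -0.001 ] | shift tool mm [-325.2 -202.9 -139.3] level fix ax,ay [-0.06  0.  ]schema error: expected keys jaw, x, y, z, ax, ay, az
```

View pics/w1.png

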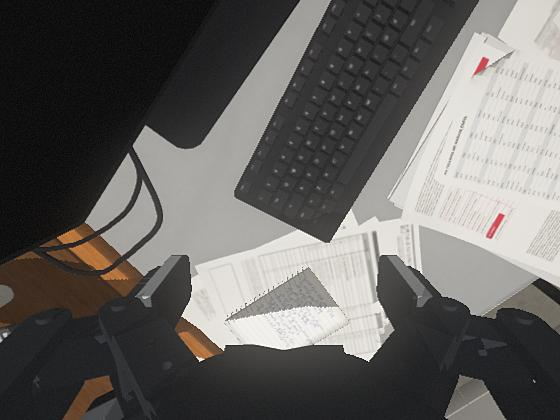

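```bash
python3 -m crank '[{"jaw":100,"x":0,"y":0,"z":-50,"ax":0,"ay":0,"az":0},{"jaw":100,"x":0,"y":0,"z":-50,"ax":0,"ay":0,"az":0},{"jaw":100,"x":-40,"y":-25,"z":-6,"ax":0,"ay":0,"az":0},{"jaw":100,"x":-40,"y":-25,"z":-6,"ax":0,"ay":0,"az":0},{"jaw":100,"x":-40,"y":-25,"z":-6,"ax":0,"ay":0,"az":0},{"jaw":100,"x":-40,"y":-25,"z":-6,"ax":0,"ay":0,"az":0},{"jaw":100,"x":-40,"y":-25,"z":-6,"ax":0,"ay":0,"az":0},{"jaw":100,"x":-40,"y":-25,"z":-6,"ax":0,"ay":0,"az":0},{"jaw":100,"x":-40,"y":-25,"z":-6,"ax":0,"ay":0,"az":0},{"jaw":100,"x":-40,"y":-25,"z":-6,"ax":0,"ay":0,"az":0},{"jaw":100,"x":0,"y":0,"z":0,"ax":0,"ay":0,"az":0}]'; python3 - <<'E'
from h import *
im,d,c=snap('wrist','w1'); go([.5,.28,.35])
R=np.array(c['R']);t=np.array(c['t'])
for p in [(.59,.154,.06),(.488,.235,.06),(.61,.3,.034),(.678,.181,.098),(.62,.31,.1)]:
    q=R@np.array(p)+t; print(p,q[0]/q[2]*c['fx']+c['cx'],q[1]/q[2]*c['fy']+c['cy'])
E
```

```text
t: 1.58
eef_pos: [0.4994, 0.2806, 0.3598]
tool_rot: [0.001, 0.23, 0.973, -0.0]
contact_force: [-0.4, 0.1, 0.3]
gripper_width: 0.996
pos [0.4976 0.2834 0.3593] yaw(x) 153.6 tilt [0.0004 0.0001] | shift tool mm [-3.6 -2.   9.3] level fix ax,ay [0.02 0.02]
(0.59, 0.154, 0.06) 238.94486198542106 254.51282372259402
(0.488, 0.235, 0.06) 253.54646081330816 175.76099592704276
(0.61, 0.3, 0.034) 324.8575642711499 221.26428125602047
(0.678, 0.181, 0.098) 278.39089904479016 304.47963189193246
(0.62, 0.31, 0.1) 339.89038924254453 238.33154296795826
```

View pics/w1.png

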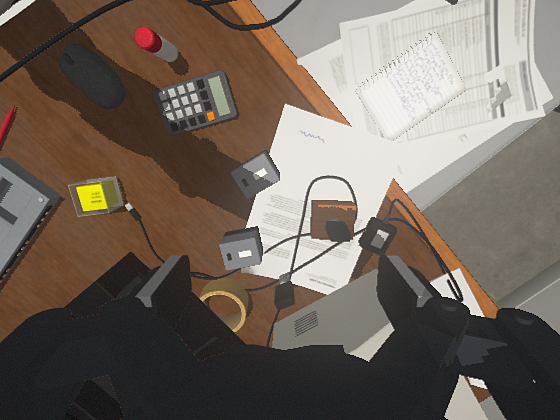

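The wrist view shows the two relays at (256,172) and (241,247). Key candidates are the one in the wooden stand (340,230), a free-standing twin (285,290), and the charger (378,235), which isn't a key. The one in the stand is farthest left, so it is the one meant.

```bash
cat >> h.py <<'E'
def top_rect(P,m,ctr,r,zlo,zhi):
    s=(np.hypot(P[...,0]-ctr[0],P[...,1]-ctr[1])<r)&(P[...,2]>zlo)&(P[...,2]<zhi)&m
    q=P[s]; (c,(w,h),a)=cv2.minAreaRect((q[:,:2]*1000).astype(np.float32)); 
    if w>h: w,h,a=h,w,a+90
    return np.array(c)/1000,w,h,a,q[:,2].mean(),len(q)  # a: world angle of the NARROW side
E
python3 - <<'E'
from h import *
for n in ['w1','top0']:
    im,d,c=load(n); P=cloud(c,d); ok=d>0
    for nm,ctr,r,lo,hi in [('relayA',(.593,.152),.05,.054,.068),('relayB',(.488,.235),.05,.054,.068),('keytop',(.615,.307),.04,.092,.112),('stand',(.61,.3),.06,.029,.04),('twin',(.678,.181),.04,.09,.11),('cam',(.428,-.345),.05,.089,.1),('bar',(.3,-.36),.25,.074,.087)]:
        try: print(n,nm,*top_rect(P,ok,ctr,r,lo,hi))
        except Exception as e: print(n,nm,'none')
    s=(P[...,2]>.022)&(P[...,2]<.034)&(P[...,1]<-.07)&(P[...,0]<.5)&ok&(P[...,0]>.2); q=P[s]
    if len(q)>50: print('plate',cv2.minAreaRect((q[:,:2]*1000).astype(np.float32)),q[:,2].mean(),len(q))
E
```

```text
w1 relayA [0.58979108 0.15503697] 48.45720291137695 60.48606872558594 164.2651824951172 0.059555641785291435 1057
w1 relayB [0.48967664 0.23609264] 48.1070671081543 59.8769416809082 3.703256845474243 0.05954917985388826 1259
w1 keytop [0.61683386 0.31117957] 15.889092445373535 29.722925186157227 152.26519775390625 0.1003894602185814 250
w1 stand [0.61753821 0.31109851] 60.76913833618164 70.23973846435547 151.81092071533203 0.03359756616457424 1088
w1 twin [0.68015515 0.18971878] 16.122039794921875 29.522005081176758 178.25953674316406 0.09657094405792993 209
w1 cam [0. 0.] 0.0 0.0 0.0 nan 0
w1 bar [0. 0.] 0.0 0.0 0.0 nan 0
plate ((393.60595703125, -156.12933349609375), (81.61223602294922, 199.83119201660156), 49.481658935546875) 0.026962638223971595 1927
top0 relayA [0.5895639  0.15390851] 48.220191955566406 60.14771270751953 164.64956665039062 0.05950030463067597 367
top0 relayB [0.48882843 0.23526602] 48.478607177734375 60.32566452026367 2.2762773036956787 0.058963473271517595 366
top0 keytop [0.61683026 0.31019458] 15.456500053405762 30.861249923706055 153.94554138183594 0.0999125678206436 70
top0 stand [0.61642419 0.30971326] 59.96559524536133 72.79798889160156 151.46893310546875 0.033335573931551836 403
top0 twin [0.67952277 0.18863231] 15.948659896850586 28.968948364257812 0.15233001112937927 0.09611303723169273 69
top0 cam [ 0.41567651 -0.34129929] 34.24306106567383 56.02934265136719 103.29087448120117 0.09365481335779625 140
top0 bar [ 0.32500549 -0.35615918] 34.113243103027344 243.5015411376953 101.60229015350342 0.08067175248103098 485
plate ((383.6444091796875, -235.89659118652344), (103.81137084960938, 280.5109558105469), 22.75447654724121) 0.027460601046455264 2049h.py:30: RuntimeWarning: Mean of empty slice.
  return np.array(c)/1000,w,h,a,q[:,2].mean(),len(q)  # a: world angle of the NARROW side
  ret = ret.dtype.type(ret / rcount)
```

```bash
python3 - <<'E'
from h import *
go([.4893,.2358,.15],3.2); print(readout.get_obs()['q'].round(2))
E
```

```text
pos [0.4976 0.2834 0.3593] yaw(x) 153.6 tilt [0.0004 0.0001] | shift tool mm [-13.6 -46.4 209.3] az 60.4 level fix ax,ay [0.02 0.02]
[-0.79  0.2   0.2   1.61 -0.04  1.33  0.52]
```

```bash
python3 -m crank '[{"jaw":100,"x":-6.8,"y":-23.2,"z":25,"ax":0,"ay":0,"az":0},{"jaw":100,"x":-6.8,"y":-23.2,"z":25,"ax":0,"ay":0,"az":0},{"jaw":100,"x":0,"y":0,"z":25,"ax":0,"ay":0,"az":10},{"jaw":100,"x":0,"y":0,"z":25,"ax":0,"ay":0,"az":10},{"jaw":100,"x":0,"y":0,"z":25,"ax":0,"ay":0,"az":10},{"jaw":100,"x":0,"y":0,"z":25,"ax":0,"ay":0,"az":10},{"jaw":100,"x":0,"y":0,"z":25,"ax":0,"ay":0,"az":10},{"jaw":100,"x":0,"y":0,"z":25,"ax":0,"ay":0,"az":10},{"jaw":100,"x":0,"y":0,"z":0,"ax":0,"ay":0,"az":0},{"jaw":100,"x":0,"y":0,"z":0,"ax":0,"ay":0,"az":0}]' 60; python3 - <<'E'
from h import *
im,d,c=snap('wrist','w2'); P=cloud(c,d)
r=top_rect(P,d>0,(.489,.236),.06,.054,.068); print(r); go([*r[0],.027],r[3])
r=top_rect(P,d>0,(.59,.154),.06,.054,.068); print(r)
E
```

```text
t: 2.88
eef_pos: [0.4885, 0.2386, 0.1598]
tool_rot: [-0.0, 0.681, 0.732, 0.0]
contact_force: [-0.1, 0.1, 0.3]
gripper_width: 0.998
(array([0.48921167, 0.2368221 ]), 47.927852630615234, 59.3856201171875, 3.539518117904663, np.float64(0.05946853875079563), 3615)
pos [0.4888 0.2385 0.1601] yaw(x) 94.0 tilt [0.0012 0.0012] | shift tool mm [-1.900e+00  1.000e-01  1.331e+02] az 0.5 level fix ax,ay [ 0.08 -0.06]
(array([0.57225653, 0.15117415]), 34.98065948486328, 72.91974639892578, 18.388471603393555, np.float64(0.059212520347756335), 1148)
```

```bash
python3 -m crank '[{"jaw":100,"x":-1.5,"y":0,"z":33,"ax":0,"ay":0,"az":0},{"jaw":100,"x":0,"y":0,"z":33,"ax":0,"ay":0,"az":0},{"jaw":100,"x":0,"y":0,"z":33,"ax":0,"ay":0,"az":0},{"jaw":100,"x":0,"y":0,"z":34,"ax":0,"ay":0,"az":0},{"jaw":100,"x":0,"y":0,"z":0,"ax":0,"ay":0,"az":0},{"jaw":40,"x":0,"y":0,"z":0,"ax":0,"ay":0,"az":0},{"jaw":40,"x":0,"y":0,"z":0,"ax":0,"ay":0,"az":0},{"jaw":40,"x":0,"y":0,"z":0,"ax":0,"ay":0,"az":0},{"jaw":40,"x":0,"y":0,"z":0,"ax":0,"ay":0,"az":0},{"jaw":40,"x":0,"y":0,"z":0,"ax":0,"ay":0,"az":0},{"jaw":40,"x":0,"y":0,"z":0,"ax":0,"ay":0,"az":0}]' 60; python3 -c "
from h import *
go([.45,.2,.2],3.5)"
```

```text
t: 4.3
eef_pos: [0.49, 0.2369, 0.0281]
tool_rot: [0.0, 0.683, 0.73, 0.002]
contact_force: [-0.7, -0.1, 6.9]
gripper_width: 0.543
pos [0.49   0.2369 0.0281] yaw(x) 93.8 tilt [0.0029 0.0022] | shift tool mm [ -33.8  -41.9 -172.1] az 0.3 level fix ax,ay [ 0.18 -0.11]
```

```bash
python3 -m crank '[{"jaw":40,"x":0,"y":0,"z":-40,"ax":0,"ay":0,"az":0},{"jaw":40,"x":0,"y":0,"z":-45,"ax":0,"ay":0,"az":0},{"jaw":40,"x":0,"y":0,"z":-45,"ax":0,"ay":0,"az":0},{"jaw":40,"x":0,"y":0,"z":-45,"ax":0,"ay":0,"az":0},{"jaw":40,"x":-35,"y":-25,"z":0,"ax":0,"ay":0,"az":0},{"jaw":40,"x":-50,"y":-25,"z":0,"ax":0,"ay":0,"az":0},{"jaw":40,"x":-50,"y":-10,"z":0,"ax":0,"ay":0,"az":0},{"jaw":40,"x":-50,"y":0,"z":0,"ax":0,"ay":0,"az":0},{"jaw":40,"x":-50,"y":0,"z":0,"ax":0,"ay":0,"az":0},{"jaw":40,"x":-35,"y":0,"z":0,"ax":0,"ay":0,"az":0}]'; python3 - <<'E'
from h import *
go([.40,-.16,.2],22.7)
im,d,c=load('top0'); P=cloud(c,d)
q=P[(d>0)&(P[...,2]>.024)&(P[...,2]<.031)&(np.hypot(P[...,0]-.3836,P[...,1]+.2359)<.16)]
r=cv2.minAreaRect((q[:,:2]*1000).astype(np.float32)); print(r)
ctr=np.array(r[0])/1000; a=np.radians(-67.25); 
ey=np.array([np.cos(a),np.sin(a)]); ex=np.array([ey[1],-ey[0]])
L=np.stack([(P[...,:2]-ctr)@ex,(P[...,:2]-ctr)@ey],-1)*1000
s=(d>0)&(P[...,2]<.02)&(abs(L[...,0])<40)&(abs(L[...,1])<135)
n,lab,st,ce=cv2.connectedComponentsWithStats(s.astype(np.uint8))
for i in range(1,n):
    if st[i,4]>60:
        l=L[lab==i]; print(st[i,4],(l.min(0)+l.max(0))/2,np.ptp(l,0),P[lab==i][:,2].mean())
for i,y in enumerate((45,-25,-95)): print(y,ctr+ey*y/1000)
E
```

```text
t: 5.55
eef_pos: [0.4465, -0.0396, 0.202]
tool_rot: [0.0, 0.684, 0.73, 0.001]
contact_force: [0.5, -0.2, -1.3]
gripper_width: 0.54
pos [ 0.4465 -0.0396  0.202 ] yaw(x) 93.7 tilt [0.0017 0.001 ] | shift tool mm [-117.1  -54.2    1.8] az -19.0 level fix ax,ay [ 0.1  -0.05]
((382.4892883300781, -236.0959014892578), (101.54767608642578, 279.9618225097656), 22.813669204711914)
829 [ 0.46546097 13.97854163] [ 50.54371914 134.8816277 ] 0.005731359406434005
420 [ -2.19448102 -90.52922025] [55.15128643 62.63972128] 0.0054282157438605046
45 [ 0.39989128 -0.27759495]
-25 [ 0.37282151 -0.21304088]
-95 [ 0.34575175 -0.14848681]
```

```bash
python3 -m crank '[{"jaw":40,"x":0,"y":-30,"z":-10,"ax":0,"ay":0,"az":0},{"jaw":40,"x":-40,"y":-15,"z":-10,"ax":0,"ay":0,"az":0},{"jaw":40,"x":-50,"y":0,"z":-10,"ax":0,"ay":0,"az":0},{"jaw":40,"x":-50,"y":0,"z":-10,"ax":0,"ay":0,"az":0},{"jaw":40,"x":-50,"y":0,"z":-10,"ax":0,"ay":0,"az":0},{"jaw":40,"x":-50,"y":0,"z":0,"ax":0,"ay":0,"az":0},{"jaw":40,"x":-50,"y":5,"z":0,"ax":0,"ay":0,"az":0},{"jaw":40,"x":0,"y":0,"z":0,"ax":0,"ay":0,"az":-9.5},{"jaw":40,"x":0,"y":0,"z":0,"ax":0,"ay":0,"az":-9.5},{"jaw":40,"x":0,"y":0,"z":0,"ax":0,"ay":0,"az":0},{"jaw":40,"x":0,"y":0,"z":0,"ax":0,"ay":0,"az":0},{"jaw":40,"x":0,"y":0,"z":0,"ax":0,"ay":0,"az":0}]'; python3 - <<'E'
from h import *
im,d,c=snap('wrist','w3'); P=cloud(c,d)
ctr=np.array([.3825,-.2361]);a=np.radians(-67.19);ey=np.array([np.cos(a),np.sin(a)]); ex=np.array([ey[1],-ey[0]])
L=np.stack([(P[...,:2]-ctr)@ex,(P[...,:2]-ctr)@ey],-1)*1000
s=(d>0)&(P[...,2]>.024)&(P[...,2]<.031)&(abs(L[...,0])<70)&(abs(L[...,1])<160)
q=P[s]; print(cv2.minAreaRect((q[:,:2]*1000).astype(np.float32)))
s=(d>0)&(P[...,2]<.012)&(abs(L[...,0])<35)&(abs(L[...,1])<135)
n,lab,st,ce=cv2.connectedComponentsWithStats(s.astype(np.uint8))
for i in range(1,n):
    if st[i,4]>60:
        l=L[lab==i]; print(st[i,4],(l.min(0)+l.max(0))/2,np.ptp(l,0),P[lab==i][:,2].mean(), cv2.minAreaRect((P[lab==i][:,:2]*1000).astype(np.float32)))
go([.3744,-.2169,.12],22.8); go([.4016,-.2814,.12],22.8)
E
```

```text
t: 7.05
eef_pos: [0.4262, -0.3292, 0.2513]
tool_rot: [0.0, 0.554, 0.833, 0.0]
contact_force: [-0.0, -0.4, -0.6]
gripper_width: 0.539
((386.70684814453125, -244.10267639160156), (100.2845230102539, 204.1916046142578), 22.830110549926758)
1498 [ -0.87814059 -82.64324074] [51.14964755 35.04175055] 0.005461651950676276 ((351.2685546875, -159.57188415527344), (51.13631057739258, 35.048946380615234), 22.782442092895508)
2395 [ -0.82304813 -22.61626222] [51.23004213 61.74242439] 0.005595093861215699 ((374.5137023925781, -214.94442749023438), (51.216278076171875, 61.7435188293457), 22.766128540039062)
2068 [-0.70790304 48.78711785] [51.18809207 62.63753012] 0.005492922413218372 ((402.0689697265625, -280.78070068359375), (51.15656280517578, 62.603668212890625), 22.718202590942383)
pos [ 0.4262 -0.3292  0.2512] yaw(x) 112.8 tilt [0.0003 0.0001] | shift tool mm [123.6  -4.3 131.2] az -0.0 level fix ax,ay [0.02 0.  ]
pos [ 0.4262 -0.3292  0.2512] yaw(x) 112.8 tilt [0.0003 0.0001] | shift tool mm [ 53.6  -4.2 131.2] az -0.0 level fix ax,ay [0.02 0.  ]
```

View pics/w3.png

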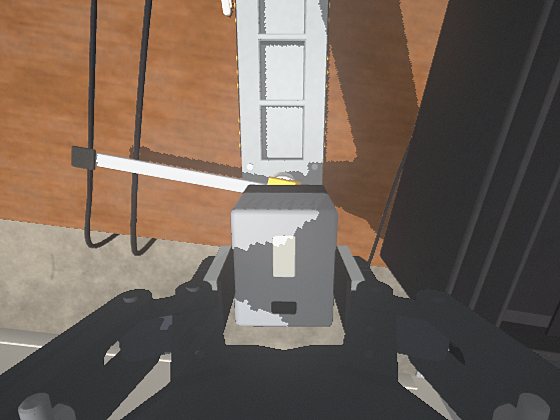

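```bash
python3 - <<'E'
from h import *
im,d,c=load('w3'); P=cloud(c,d)
g=im.astype(int); u,v=np.meshgrid(range(560),range(420)); m=(d>0)&(u>228)&(u<342)&(v<330)
for lo,hi in [(.276,.292)]:
    r=top_rect(P,m,(.426,-.329),.06,lo,hi); print(r)
    q=P[m&(P[...,2]>lo)&(P[...,2]<hi)]; print(np.percentile(q[:,2],[5,50,95]))
    R=pose()[2]; w=(P-pose()[1])@R*1000; s=m&(P[...,2]>lo)&(P[...,2]<hi); print(w[s].min(0),w[s].max(0))
E
```

```text
(array([ 0.42518799, -0.32907343]), 52.177188873291016, 60.202003479003906, 22.483840942382812, np.float64(0.28294080656311865), 12676)
[0.28137901 0.282897   0.28458675]
[-29.60907393 -26.9154099  -40.72478301] [ 30.66615722  25.25994377 -24.79684271]
```

```bash
python3 -m crank '[{"jaw":40,"x":27,"y":-1.6,"z":0,"ax":0,"ay":0,"az":0},{"jaw":40,"x":26.5,"y":-1.6,"z":0,"ax":0,"ay":0,"az":0},{"jaw":40,"x":0,"y":0,"z":45,"ax":0,"ay":0,"az":0},{"jaw":40,"x":0,"y":0,"z":45,"ax":0,"ay":0,"az":0},{"jaw":40,"x":0,"y":0,"z":45,"ax":0,"ay":0,"az":0},{"jaw":40,"x":0,"y":0,"z":45,"ax":0,"ay":0,"az":0},{"jaw":40,"x":0,"y":0,"z":0,"ax":0,"ay":0,"az":0},{"jaw":40,"x":0,"y":0,"z":0,"ax":0,"ay":0,"az":0},{"jaw":40,"x":0,"y":0,"z":0,"ax":0,"ay":0,"az":0}]'; python3 - <<'E'
from h import *
go([.4021,-.2808,.034],22.8)
im,d,c=snap('wrist','w4'); P=cloud(c,d); o,e,R=pose(); w=(P-e)@R*1000
u,v=np.meshgrid(range(560),range(420)); m=(d>0)&(u>220)&(u<350)&(v<332)
s=m&(abs(w[...,0])<45)&(abs(w[...,1])<40)&(w[...,2]<-24)&(w[...,2]>-40); print(w[s].min(0),w[s].max(0),np.median(w[s][:,2]))
E
```

```text
t: 8.22
eef_pos: [0.4038, -0.2821, 0.073]
tool_rot: [0.002, 0.553, 0.833, 0.0]
contact_force: [0.1, 0.6, -0.7]
gripper_width: 0.542
pos [ 0.4038 -0.2821  0.073 ] yaw(x) 112.8 tilt [ 0.0034 -0.0012] | shift tool mm [ 1.9 -1.2 39. ] az 0.0 level fix ax,ay [0.15 0.14]
[-29.75552309 -30.7465504  -39.99219885] [ 30.48065445  27.93804281 -24.08766438] -31.80004267808323
```

```bash
python3 -m crank '[{"jaw":40,"x":1.5,"y":-1,"z":0,"ax":0,"ay":0,"az":0},{"jaw":40,"x":0,"y":0,"z":0,"ax":0,"ay":0,"az":0},{"jaw":40,"x":0,"y":0,"z":6,"ax":0,"ay":0,"az":0},{"jaw":40,"x":0,"y":0,"z":6,"ax":0,"ay":0,"az":0},{"jaw":40,"x":0,"y":0,"z":6,"ax":0,"ay":0,"az":0},{"jaw":40,"x":0,"y":0,"z":6,"ax":0,"ay":0,"az":0},{"jaw":40,"x":0,"y":0,"z":0,"ax":0,"ay":0,"az":0},{"jaw":40,"x":0,"y":0,"z":0,"ax":0,"ay":0,"az":0},{"jaw":40,"x":0,"y":0,"z":0,"ax":0,"ay":0,"az":0}]'; python3 - <<'E'
from h import *
go([.4021,-.2808,.034],22.8)
E
```

```text
t: 9.4
eef_pos: [0.401, -0.2803, 0.0472]
tool_rot: [0.0, 0.553, 0.833, 0.0]
contact_force: [0.8, 1.1, -1.4]
gripper_width: 0.54
pos [ 0.401  -0.2803  0.0472] yaw(x) 112.8 tilt [0.0002 0.0001] | shift tool mm [-0.9  0.8 13.2] az 0.0 level fix ax,ay [ 0.01 -0.  ]
```

```bash
python3 -m crank '[{"jaw":40,"x":0,"y":0,"z":5,"ax":0,"ay":0,"az":0},{"jaw":40,"x":0,"y":0,"z":4,"ax":0,"ay":0,"az":0},{"jaw":40,"x":0,"y":0,"z":4,"ax":0,"ay":0,"az":0},{"jaw":40,"x":0,"y":0,"z":2,"ax":0,"ay":0,"az":0},{"jaw":40,"x":0,"y":0,"z":0,"ax":0,"ay":0,"az":0},{"jaw":40,"x":0,"y":0,"z":0,"ax":0,"ay":0,"az":0}]'; python3 - <<'E'
from h import *
go([.4021,-.2808,.034],22.8)
E
```

```text
t: 10.15
eef_pos: [0.4016, -0.2805, 0.0339]
tool_rot: [0.0, 0.553, 0.833, 0.001]
contact_force: [-3.5, 6.3, 30.9]
gripper_width: 0.542
pos [ 0.4016 -0.2805  0.0339] yaw(x) 112.8 tilt [0.0018 0.0016] | shift tool mm [-0.5  0.4 -0.1] az 0.0 level fix ax,ay [ 0.13 -0.04]
```

```bash
python3 -m crank '[{"jaw":100,"x":0,"y":0,"z":-1,"ax":0,"ay":0,"az":0},{"jaw":100,"x":0,"y":0,"z":0,"ax":0,"ay":0,"az":0},{"jaw":100,"x":0,"y":0,"z":0,"ax":0,"ay":0,"az":0},{"jaw":100,"x":0,"y":0,"z":0,"ax":0,"ay":0,"az":0},{"jaw":100,"x":0,"y":0,"z":-30,"ax":0,"ay":0,"az":0},{"jaw":100,"x":0,"y":0,"z":-50,"ax":0,"ay":0,"az":0},{"jaw":100,"x":0,"y":0,"z":-50,"ax":0,"ay":0,"az":0},{"jaw":100,"x":0,"y":0,"z":-50,"ax":0,"ay":0,"az":0},{"jaw":100,"x":0,"y":0,"z":-36,"ax":0,"ay":0,"az":0},{"jaw":100,"x":0,"y":0,"z":0,"ax":0,"ay":0,"az":0},{"jaw":100,"x":0,"y":0,"z":0,"ax":0,"ay":0,"az":0}]'; python3 - <<'E'
from h import *
go([.42,0,.25])
im,d,c=snap('wrist','w5'); P=cloud(c,d)
print(top_rect(P,d>0,(.402,-.281),.05,.058,.075))
im,d,c=snap('top','t5'); P=cloud(c,d)
print(top_rect(P,d>0,(.59,.154),.08,.054,.068))
E
```

```text
t: 11.52
eef_pos: [0.4005, -0.2798, 0.2483]
tool_rot: [-0.001, 0.553, 0.833, 0.0]
contact_force: [0.2, -0.8, -0.7]
gripper_width: 0.998
pos [ 0.4005 -0.2798  0.2483] yaw(x) 112.8 tilt [-0.0009  0.0007] | shift tool mm [250.3 126.6  -1.5] level fix ax,ay [-0.03 -0.06]
(array([ 0.40433804, -0.28978738]), 47.94949722290039, 79.14752197265625, 22.946001052856445, np.float64(0.06548606100905822), 2260)
(array([0.58919885, 0.15390878]), 48.31437301635742, 61.019474029541016, 166.1472396850586, np.float64(0.05902252543979011), 369)
```

```bash
python3 -m crank '[{"jaw":100,"x":50,"y":22,"z":0,"ax":0,"ay":0,"az":0},{"jaw":100,"x":50,"y":22,"z":0,"ax":0,"ay":0,"az":0},{"jaw":100,"x":50,"y":25,"z":0,"ax":0,"ay":0,"az":0},{"jaw":100,"x":50,"y":25,"z":0,"ax":0,"ay":0,"az":0},{"jaw":100,"x":50,"y":28,"z":0,"ax":0,"ay":0,"az":0},{"jaw":100,"x":40,"y":20,"z":0,"ax":0,"ay":0,"az":0},{"jaw":100,"x":30,"y":40,"z":0,"ax":0,"ay":0,"az":0},{"jaw":100,"x":6,"y":52,"z":0,"ax":0,"ay":0,"az":0},{"jaw":100,"x":0,"y":52,"z":0,"ax":0,"ay":0,"az":0},{"jaw":100,"x":0,"y":52,"z":0,"ax":0,"ay":0,"az":0},{"jaw":100,"x":0,"y":0,"z":0,"ax":0,"ay":0,"az":0},{"jaw":100,"x":0,"y":0,"z":0,"ax":0,"ay":0,"az":0}]'; python3 - <<'E'
from h import *
im,d,c=snap('wrist','w6'); P=cloud(c,d)
r=top_rect(P,d>0,(.59,.154),.08,.054,.068);print(r); go([*r[0],.15],r[3])
E
```

```text
t: 13.12
eef_pos: [0.5851, 0.1504, 0.2474]
tool_rot: [-0.001, 0.554, 0.833, -0.002]
contact_force: [-0.4, 0.1, 0.1]
gripper_width: 1.002
(array([0.58993195, 0.15500909]), 48.03242111206055, 60.18826675415039, 164.86790466308594, np.float64(0.05950556495807228), 2171)
pos [0.5849 0.1502 0.2481] yaw(x) 112.8 tilt [-0.0022 -0.001 ] | shift tool mm [ 2.5  6.8 98.1] az 37.9 level fix ax,ay [-0.14  0.  ]
```

```bash
python3 -m crank '[{"jaw":100,"x":2.5,"y":6.5,"z":0,"ax":0,"ay":0,"az":0},{"jaw":100,"x":0,"y":0,"z":35,"ax":0,"ay":0,"az":9.5},{"jaw":100,"x":0,"y":0,"z":35,"ax":0,"ay":0,"az":9.5},{"jaw":100,"x":0,"y":0,"z":35,"ax":0,"ay":0,"az":9.5},{"jaw":100,"x":0,"y":0,"z":35,"ax":0,"ay":0,"az":9.4},{"jaw":100,"x":0,"y":0,"z":0,"ax":0,"ay":0,"az":0},{"jaw":100,"x":0,"y":0,"z":0,"ax":0,"ay":0,"az":0},{"jaw":100,"x":0,"y":0,"z":0,"ax":0,"ay":0,"az":0}]'; python3 - <<'E'
from h import *
im,d,c=snap('wrist','w7'); P=cloud(c,d)
r=top_rect(P,d>0,(.59,.154),.05,.054,.066);print(r); go([.5898,.1548,.027],-15.2)
E
```

```text
t: 14.18
eef_pos: [0.5922, 0.1564, 0.111]
tool_rot: [0.0, 0.793, 0.609, 0.002]
contact_force: [0.4, -0.0, 0.9]
gripper_width: 0.997
(array([0.58983551, 0.15534575]), 48.06204605102539, 60.237709045410156, 164.82698822021484, np.float64(0.05943900519662011), 5248)
pos [0.592  0.1563 0.1108] yaw(x) 75.0 tilt [0.0025 0.0015] | shift tool mm [-2.2 -1.9 83.8] az 0.2 level fix ax,ay [ 0.12 -0.12]
```

```bash
python3 -m crank '[{"jaw":100,"x":-1.5,"y":-1.8,"z":0,"ax":0,"ay":0,"az":0},{"jaw":100,"x":0,"y":0,"z":28,"ax":0,"ay":0,"az":0},{"jaw":100,"x":0,"y":0,"z":28,"ax":0,"ay":0,"az":0},{"jaw":100,"x":0,"y":0,"z":27,"ax":0,"ay":0,"az":0},{"jaw":100,"x":0,"y":0,"z":0,"ax":0,"ay":0,"az":0},{"jaw":100,"x":0,"y":0,"z":0,"ax":0,"ay":0,"az":0},{"jaw":40,"x":0,"y":0,"z":0,"ax":0,"ay":0,"az":0},{"jaw":40,"x":0,"y":0,"z":0,"ax":0,"ay":0,"az":0},{"jaw":40,"x":0,"y":0,"z":0,"ax":0,"ay":0,"az":0},{"jaw":40,"x":0,"y":0,"z":0,"ax":0,"ay":0,"az":0},{"jaw":40,"x":0,"y":0,"z":0,"ax":0,"ay":0,"az":0},{"jaw":40,"x":0,"y":0,"z":0,"ax":0,"ay":0,"az":0}]' 60; python3 -c "
from h import *
go([.46,.1,.2]);go([.42,-.02,.2]); go([.4255,-.34,.25],22.8)"
```

```text
t: 15.72
eef_pos: [0.5898, 0.1553, 0.0274]
tool_rot: [0.0, 0.794, 0.608, 0.001]
contact_force: [-0.9, -0.6, 6.5]
gripper_width: 0.546
pos [0.5898 0.1553 0.0274] yaw(x) 74.9 tilt [0.0018 0.0009] | shift tool mm [ -86.9 -110.7 -172.9] level fix ax,ay [ 0.08 -0.08]
pos [0.5898 0.1553 0.0274] yaw(x) 74.9 tilt [0.0018 0.0009] | shift tool mm [-213.2 -118.1 -173.1] level fix ax,ay [ 0.08 -0.08]
pos [0.5898 0.1553 0.0274] yaw(x) 74.9 tilt [0.0018 0.0009] | shift tool mm [-520.7  -29.5 -223.3] az -37.9 level fix ax,ay [ 0.08 -0.08]
```

```bash
python3 -m crank '[{"jaw":40,"x":0,"y":0,"z":-40,"ax":0,"ay":0,"az":0},{"jaw":40,"x":0,"y":0,"z":-50,"ax":0,"ay":0,"az":0},{"jaw":40,"x":0,"y":0,"z":-50,"ax":0,"ay":0,"az":0},{"jaw":40,"x":0,"y":0,"z":-50,"ax":0,"ay":0,"az":0},{"jaw":40,"x":-29,"y":-37,"z":-10,"ax":0,"ay":0,"az":0},{"jaw":40,"x":-29,"y":-37,"z":-10,"ax":0,"ay":0,"az":0},{"jaw":40,"x":-29,"y":-37,"z":-10,"ax":0,"ay":0,"az":0},{"jaw":40,"x":-42,"y":-3,"z":0,"ax":0,"ay":0,"az":0},{"jaw":40,"x":-42,"y":-3,"z":0,"ax":0,"ay":0,"az":0},{"jaw":40,"x":-42,"y":-2,"z":0,"ax":0,"ay":0,"az":0},{"jaw":40,"x":0,"y":0,"z":0,"ax":0,"ay":0,"az":0}]'; python3 -c "
from h import *
go([.375,-.2163,.25],22.8);go([.41,-.26,.25])"
```

```text
t: 17.1
eef_pos: [0.4171, -0.0225, 0.2461]
tool_rot: [-0.001, 0.795, 0.606, 0.0]
contact_force: [0.7, 0.2, -1.7]
gripper_width: 0.541
pos [ 0.4171 -0.0225  0.2461] yaw(x) 74.6 tilt [-0.0005  0.0016] | shift tool mm [-198.    10.8   -4.2] az -38.2 level fix ax,ay [-0.05 -0.08]
pos [ 0.4171 -0.0225  0.2461] yaw(x) 74.6 tilt [-0.0005  0.0016] | shift tool mm [-230.8   56.2   -4.3] level fix ax,ay [-0.05 -0.08]
```

```bash
python3 -m crank '[{"jaw":40,"x":-46,"y":7,"z":0,"ax":0,"ay":0,"az":0},{"jaw":40,"x":-46,"y":10,"z":0,"ax":0,"ay":0,"az":0},{"jaw":40,"x":-46,"y":12,"z":0,"ax":0,"ay":0,"az":0},{"jaw":40,"x":-46,"y":13,"z":0,"ax":0,"ay":0,"az":0},{"jaw":40,"x":-46,"y":13,"z":0,"ax":0,"ay":0,"az":0},{"jaw":40,"x":0,"y":0,"z":0,"ax":0,"ay":0,"az":-9.6},{"jaw":40,"x":0,"y":0,"z":0,"ax":0,"ay":0,"az":-9.5},{"jaw":40,"x":0,"y":0,"z":0,"ax":0,"ay":0,"az":-9.5},{"jaw":40,"x":0,"y":0,"z":0,"ax":0,"ay":0,"az":-9.5},{"jaw":40,"x":0,"y":0,"z":0,"ax":0,"ay":0,"az":0},{"jaw":40,"x":0,"y":0,"z":0,"ax":0,"ay":0,"az":0},{"jaw":40,"x":0,"y":0,"z":0,"ax":0,"ay":0,"az":0}]'; python3 - <<'E'
from h import *
im,d,c=snap('wrist','w8'); P=cloud(c,d)
u,v=np.meshgrid(range(560),range(420)); m=(d>0)
ctr=np.array([.375,-.2163]);a=np.radians(-67.19);ey=np.array([np.cos(a),np.sin(a)]); ex=np.array([ey[1],-ey[0]])
L=np.stack([(P[...,:2]-ctr)@ex,(P[...,:2]-ctr)@ey],-1)*1000
s=m&(P[...,2]<.012)&(abs(L[...,0])<35)&(abs(L[...,1])<105)
n,lab,st,ce=cv2.connectedComponentsWithStats(s.astype(np.uint8))
for i in range(1,n):
    if st[i,4]>60:
        l=L[lab==i]; print(st[i,4],(l.min(0)+l.max(0))/2,np.ptp(l,0),cv2.minAreaRect((P[lab==i][:,:2]*1000).astype(np.float32)))
o,e,R=pose(); w=(P-e)@R*1000
s=m&(u>220)&(u<350)&(v<332)&(abs(w[...,0])<45)&(abs(w[...,1])<40)&(w[...,2]<-24)&(w[...,2]>-40); print(w[s].min(0),w[s].max(0),np.median(w[s][:,2]))
go([.375,-.2163,.07],22.8)
E
```

```text
t: 18.6
eef_pos: [0.412, -0.2558, 0.2461]
tool_rot: [-0.0, 0.552, 0.834, 0.0]
contact_force: [-0.5, -0.7, -0.9]
gripper_width: 0.542
2421 [-5.34937084e-02 -7.17042791e+01] [51.24108632 61.36886262] ((347.2623291015625, -150.15972900390625), (51.27185821533203, 61.32445526123047), 22.89857292175293)
2146 [ 0.05413752 -0.29791568] [51.1858729  63.18435044] ((374.8310546875, -216.05149841308594), (51.18706130981445, 63.1824836730957), 22.820842742919922)
[-29.14538641 -30.90978209 -39.98917702] [ 31.61471025  28.1585085  -24.02243153] -32.53124480418433
pos [ 0.412  -0.2559  0.2461] yaw(x) 113.0 tilt [-0.0001  0.    ] | shift tool mm [ 50.8 -18.6 176.1] az 0.2 level fix ax,ay [-0. -0.]
```

```bash
python3 -m crank '[{"jaw":40,"x":25,"y":-9.3,"z":0,"ax":0,"ay":0,"az":0.2},{"jaw":40,"x":24.8,"y":-9.3,"z":0,"ax":0,"ay":0,"az":0},{"jaw":40,"x":0,"y":0,"z":45,"ax":0,"ay":0,"az":0},{"jaw":40,"x":0,"y":0,"z":45,"ax":0,"ay":0,"az":0},{"jaw":40,"x":0,"y":0,"z":45,"ax":0,"ay":0,"az":0},{"jaw":40,"x":0,"y":0,"z":41,"ax":0,"ay":0,"az":0},{"jaw":40,"x":0,"y":0,"z":0,"ax":0,"ay":0,"az":0},{"jaw":40,"x":0,"y":0,"z":0,"ax":0,"ay":0,"az":0},{"jaw":40,"x":0,"y":0,"z":0,"ax":0,"ay":0,"az":0},{"jaw":40,"x":0,"y":0,"z":0,"ax":0,"ay":0,"az":0}]'; python3 - <<'E'
from h import *
go([.3749,-.2161,.0335],22.8)
im,d,c=snap('wrist','w9'); P=cloud(c,d)
u,v=np.meshgrid(range(560),range(420)); m=(d>0)
o,e,R=pose(); w=(P-e)@R*1000
s=m&(u>220)&(u<350)&(v<332)&(abs(w[...,0])<45)&(abs(w[...,1])<40)&(w[...,2]<-24)&(w[...,2]>-40); print(w[s].min(0),w[s].max(0),np.median(w[s][:,2]))
go([.3749,-.2161,.0335],22.8)
E
```

```text
t: 19.9
eef_pos: [0.3764, -0.2175, 0.0712]
tool_rot: [0.001, 0.553, 0.833, 0.001]
contact_force: [-0.4, 0.6, -1.7]
gripper_width: 0.54
pos [ 0.3764 -0.2175  0.0712] yaw(x) 112.8 tilt [ 0.0027 -0.    ] | shift tool mm [ 1.9 -0.9 37.7] az 0.0 level fix ax,ay [0.14 0.06]
[-29.09510169 -30.65396712 -39.98826871] [ 31.44235436  28.2874321  -24.01363325] -32.807818773123564
pos [ 0.3762 -0.2173  0.071 ] yaw(x) 112.8 tilt [0.0022 0.0001] | shift tool mm [ 1.7 -0.8 37.5] az 0.0 level fix ax,ay [0.12 0.05]
```

```bash
python3 -m crank '[{"jaw":40,"x":0,"y":-0.3,"z":0,"ax":0,"ay":0,"az":0},{"jaw":40,"x":0,"y":0,"z":0,"ax":0,"ay":0,"az":0},{"jaw":40,"x":0,"y":0,"z":6,"ax":0,"ay":0,"az":0},{"jaw":40,"x":0,"y":0,"z":6,"ax":0,"ay":0,"az":0},{"jaw":40,"x":0,"y":0,"z":6,"ax":0,"ay":0,"az":0},{"jaw":40,"x":0,"y":0,"z":5,"ax":0,"ay":0,"az":0},{"jaw":40,"x":0,"y":0,"z":0,"ax":0,"ay":0,"az":0},{"jaw":40,"x":0,"y":0,"z":0,"ax":0,"ay":0,"az":0},{"jaw":40,"x":0,"y":0,"z":0,"ax":0,"ay":0,"az":0}]'; python3 - <<'E'
from h import *
go([.3749,-.2161,.0335],22.8)
E
```

```text
t: 21.08
eef_pos: [0.3753, -0.2176, 0.0473]
tool_rot: [0.0, 0.553, 0.833, 0.0]
contact_force: [0.3, -0.6, -1.8]
gripper_width: 0.545
pos [ 0.3753 -0.2176  0.0473] yaw(x) 112.8 tilt [ 0.0004 -0.0001] | shift tool mm [ 1.5  0.2 13.8] az 0.0 level fix ax,ay [0.02 0.01]
```

```bash
python3 -m crank '[{"jaw":40,"x":0,"y":0,"z":5,"ax":0,"ay":0,"az":0},{"jaw":40,"x":0,"y":0,"z":4,"ax":0,"ay":0,"az":0},{"jaw":40,"x":0,"y":0,"z":4,"ax":0,"ay":0,"az":0},{"jaw":40,"x":0,"y":0,"z":1.5,"ax":0,"ay":0,"az":0},{"jaw":40,"x":0,"y":0,"z":0,"ax":0,"ay":0,"az":0},{"jaw":40,"x":0,"y":0,"z":0,"ax":0,"ay":0,"az":0}]'; python3 - <<'E'
from h import *
go([.3749,-.2161,.0335],22.8)
E
```

```text
t: 21.82
eef_pos: [0.3751, -0.2175, 0.0332]
tool_rot: [-0.0, 0.553, 0.833, 0.001]
contact_force: [-2.6, 2.4, 16.7]
gripper_width: 0.541
pos [ 0.3751 -0.2175  0.0332] yaw(x) 112.8 tilt [0.0004 0.0012] | shift tool mm [ 1.4  0.3 -0.3] az 0.0 level fix ax,ay [ 0.05 -0.06]
```

Seated on contact. I release, rise and check both relays.

```bash
python3 -m crank '[{"jaw":100,"x":0,"y":0,"z":0,"ax":0,"ay":0,"az":0},{"jaw":100,"x":0,"y":0,"z":0,"ax":0,"ay":0,"az":0},{"jaw":100,"x":0,"y":0,"z":0,"ax":0,"ay":0,"az":0},{"jaw":100,"x":0,"y":0,"z":0,"ax":0,"ay":0,"az":0},{"jaw":100,"x":0,"y":0,"z":-30,"ax":0,"ay":0,"az":0},{"jaw":100,"x":0,"y":0,"z":-50,"ax":0,"ay":0,"az":0},{"jaw":100,"x":0,"y":0,"z":-50,"ax":0,"ay":0,"az":0},{"jaw":100,"x":0,"y":0,"z":-50,"ax":0,"ay":0,"az":0},{"jaw":100,"x":0,"y":0,"z":-36,"ax":0,"ay":0,"az":0},{"jaw":100,"x":0,"y":0,"z":0,"ax":0,"ay":0,"az":0},{"jaw":100,"x":0,"y":0,"z":0,"ax":0,"ay":0,"az":0}]'; python3 - <<'E'
from h import *
go([.42,0,.25]); go([.6168,.3107,.25],152)
im,d,c=snap('wrist','w10'); P=cloud(c,d)
for p in [(.402,-.281),(.375,-.2161)]:
    s=(d>0)&(np.hypot(P[...,0]-p[0],P[...,1]-p[1])<.02); print(np.percentile(P[s][:,2],[5,50,95]))
im,d,c=snap('top','t10'); P=cloud(c,d)
print(top_rect(P,d>0,(.6168,.3107),.04,.092,.112))
E
```

```text
t: 23.2
eef_pos: [0.3746, -0.217, 0.2479]
tool_rot: [-0.0, 0.553, 0.833, 0.0]
contact_force: [-0.9, -0.3, -0.6]
gripper_width: 1.003
pos [ 0.3746 -0.217   0.2479] yaw(x) 112.9 tilt [-0.0005  0.0009] | shift tool mm [182.4 126.1  -1.9] level fix ax,ay [-0.01 -0.06]
pos [ 0.3746 -0.217   0.2479] yaw(x) 112.9 tilt [-0.0005  0.0009] | shift tool mm [392.2 428.1  -1.7] az 50.9 level fix ax,ay [-0.01 -0.06]
[0.06452454 0.06576424 0.06736403]
[0.065706   0.35149597 0.36204239]
(array([0.61684131, 0.3102348 ]), 15.413126945495605, 31.352651596069336, 153.53422164916992, np.float64(0.09990785972560967), 72)
```

View pics/t10.png

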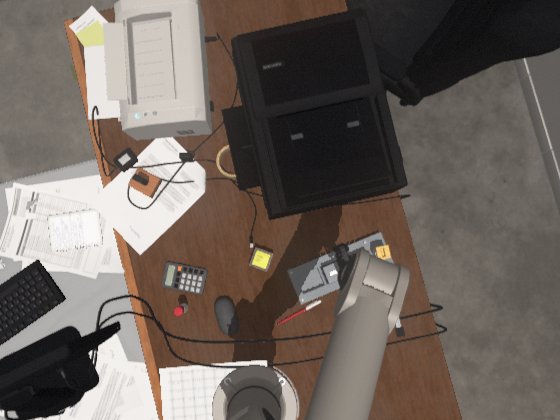

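```bash
python3 -m crank '[{"jaw":100,"x":46,"y":31,"z":0,"ax":0,"ay":0,"az":0},{"jaw":100,"x":46,"y":31,"z":0,"ax":0,"ay":0,"az":0},{"jaw":100,"x":46,"y":31,"z":0,"ax":0,"ay":0,"az":0},{"jaw":100,"x":46,"y":31,"z":0,"ax":0,"ay":0,"az":0},{"jaw":100,"x":30,"y":43,"z":0,"ax":0,"ay":0,"az":0},{"jaw":100,"x":30,"y":43,"z":0,"ax":0,"ay":0,"az":0},{"jaw":100,"x":30,"y":43,"z":0,"ax":0,"ay":0,"az":0},{"jaw":100,"x":30,"y":43,"z":0,"ax":0,"ay":0,"az":0},{"jaw":100,"x":30,"y":43,"z":0,"ax":0,"ay":0,"az":0},{"jaw":100,"x":30,"y":43,"z":0,"ax":0,"ay":0,"az":0},{"jaw":100,"x":28,"y":46,"z":0,"ax":0,"ay":0,"az":0},{"jaw":100,"x":0,"y":0,"z":0,"ax":0,"ay":0,"az":0}]'; python3 -m crank '[{"jaw":100,"x":0,"y":0,"z":0,"ax":0,"ay":0,"az":-10.5},{"jaw":100,"x":0,"y":0,"z":0,"ax":0,"ay":0,"az":-10.5},{"jaw":100,"x":0,"y":0,"z":0,"ax":0,"ay":0,"az":-10.5},{"jaw":100,"x":0,"y":0,"z":0,"ax":0,"ay":0,"az":-10.5},{"jaw":100,"x":0,"y":0,"z":0,"ax":0,"ay":0,"az":-10.5},{"jaw":100,"x":0,"y":0,"z":0,"ax":0,"ay":0,"az":-10.5},{"jaw":100,"x":0,"y":0,"z":0,"ax":0,"ay":0,"az":-10.5},{"jaw":100,"x":0,"y":0,"z":0,"ax":0,"ay":0,"az":-10.5},{"jaw":100,"x":0,"y":0,"z":0,"ax":0,"ay":0,"az":-10.5},{"jaw":100,"x":0,"y":0,"z":0,"ax":0,"ay":0,"az":-10.5},{"jaw":100,"x":0,"y":0,"z":0,"ax":0,"ay":0,"az":-10.5},{"jaw":100,"x":0,"y":0,"z":0,"ax":0,"ay":0,"az":-10.5}]'; python3 - <<'E'
from h import *
im,d,c=snap('wrist','w11'); P=cloud(c,d); print(readout.get_obs()['q'].round(2))
r=top_rect(P,d>0,(.6168,.3107),.04,.094,.108); print(r); print(top_rect(P,d>0,(.6168,.3107),.055,.029,.039))
go([*r[0],.15],r[3])
E
```

```text
t: 24.8
eef_pos: [0.6174, 0.3138, 0.2442]
tool_rot: [-0.001, 0.551, 0.834, -0.002]
contact_force: [0.4, 0.1, -0.7]
gripper_width: 0.997
t: 26.3
eef_pos: [0.6169, 0.3081, 0.2465]
tool_rot: [-0.002, -0.493, 0.87, -0.0]
contact_force: [0.4, 0.3, -1.0]
gripper_width: 0.999
[-0.61  0.48  0.08  1.48 -0.04  1.19  2.09]
(array([0.61785773, 0.31141736]), 15.385461807250977, 30.489639282226562, 149.1618995666504, np.float64(0.10096660969131105), 446)
(array([0.61777228, 0.31143158]), 59.888607025146484, 70.41979217529297, 151.3938865661621, np.float64(0.03353263055176035), 2246)
pos [0.6171 0.3079 0.2466] yaw(x) -120.5 tilt [-0.0027 -0.0021] | shift tool mm [-3.7  1.  96.6] az 0.3 level fix ax,ay [ 0.07 -0.18]
```

```bash
python3 -m crank '[{"jaw":80,"x":-3.7,"y":1,"z":30,"ax":0,"ay":0,"az":-1.9},{"jaw":80,"x":0,"y":0,"z":40,"ax":0,"ay":0,"az":0},{"jaw":80,"x":0,"y":0,"z":35,"ax":0,"ay":0,"az":0},{"jaw":80,"x":0,"y":0,"z":0,"ax":0,"ay":0,"az":0},{"jaw":80,"x":0,"y":0,"z":0,"ax":0,"ay":0,"az":0},{"jaw":80,"x":0,"y":0,"z":0,"ax":0,"ay":0,"az":0},{"jaw":80,"x":0,"y":0,"z":0,"ax":0,"ay":0,"az":0}]' 60; python3 - <<'E'
from h import *
im,d,c=snap('wrist','w12'); P=cloud(c,d)
r=top_rect(P,d>0,(.6178,.3114),.03,.094,.108); print(r); print(top_rect(P,d>0,(.6178,.3114),.055,.029,.039))
go([*r[0],.056],151.4)
E
```

```text
t: 27.22
eef_pos: [0.6192, 0.3139, 0.1451]
tool_rot: [0.001, -0.505, 0.863, 0.0]
contact_force: [0.6, 0.4, 0.1]
gripper_width: 0.802
(array([0.61710828, 0.31081451]), 15.96728229522705, 29.22077178955078, 151.15221405029297, np.float64(0.10089596757393045), 945)
(array([0.61756885, 0.31143073]), 60.1942253112793, 70.44412231445312, 151.86573791503906, np.float64(0.03350539853500045), 3979)
pos [0.619  0.3138 0.1447] yaw(x) -119.3 tilt [0.0014 0.0009] | shift tool mm [ 3.6  0.3 88.7] az -0.7 level fix ax,ay [-0.05  0.08]
```

View pics/w12.png

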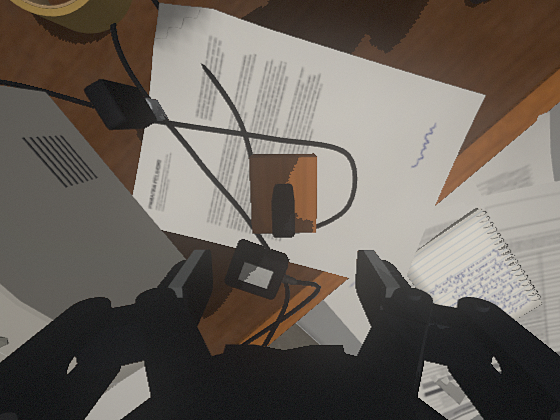

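The close crop shows the black key handle in the wooden stand at (285,210), jaws aligned on both sides of it.

```bash
python3 -m crank '[{"jaw":80,"x":2.5,"y":0.3,"z":0,"ax":0,"ay":0,"az":-0.5},{"jaw":80,"x":0,"y":0,"z":30,"ax":0,"ay":0,"az":0},{"jaw":80,"x":0,"y":0,"z":30,"ax":0,"ay":0,"az":0},{"jaw":80,"x":0,"y":0,"z":28,"ax":0,"ay":0,"az":0},{"jaw":80,"x":0,"y":0,"z":0,"ax":0,"ay":0,"az":0},{"jaw":80,"x":0,"y":0,"z":0,"ax":0,"ay":0,"az":0},{"jaw":80,"x":0,"y":0,"z":0,"ax":0,"ay":0,"az":0},{"jaw":80,"x":0,"y":0,"z":0,"ax":0,"ay":0,"az":0}]'; python3 - <<'E'
from h import *
go([.6172,.3110,.056],151.4)
E
```

```text
t: 28.28
eef_pos: [0.6177, 0.3118, 0.0568]
tool_rot: [0.001, -0.509, 0.861, 0.0]
contact_force: [0.1, -0.1, -0.1]
gripper_width: 0.803
pos [0.6177 0.3118 0.0568] yaw(x) -118.8 tilt [0.0015 0.0009] | shift tool mm [0.9 0.  0.8] az -0.2 level fix ax,ay [-0.05  0.09]
```

```bash
python3 -m crank '[{"jaw":5,"x":0,"y":0,"z":0,"ax":0,"ay":0,"az":0},{"jaw":5,"x":0,"y":0,"z":0,"ax":0,"ay":0,"az":0},{"jaw":5,"x":0,"y":0,"z":0,"ax":0,"ay":0,"az":0},{"jaw":5,"x":0,"y":0,"z":0,"ax":0,"ay":0,"az":0},{"jaw":5,"x":0,"y":0,"z":0,"ax":0,"ay":0,"az":0},{"jaw":5,"x":0,"y":0,"z":0,"ax":0,"ay":0,"az":0},{"jaw":5,"x":0,"y":0,"z":0,"ax":0,"ay":0,"az":0},{"jaw":5,"x":0,"y":0,"z":0,"ax":0,"ay":0,"az":0},{"jaw":5,"x":0,"y":0,"z":0,"ax":0,"ay":0,"az":0}]' 80; python3 -c "
from h import *
go([.6172,.311,.056],151.4)"
```

```text
t: 29.4
eef_pos: [0.6174, 0.3114, 0.0558]
tool_rot: [0.0, -0.509, 0.861, -0.0]
contact_force: [0.9, -0.2, 4.1]
gripper_width: 0.172
pos [0.6174 0.3114 0.0558] yaw(x) -118.8 tilt [0.0007 0.0002] | shift tool mm [ 0.5 -0.  -0.2] az -0.2 level fix ax,ay [-0.03  0.03]
```

```bash
python3 -m crank '[{"jaw":5,"x":0,"y":0,"z":-20,"ax":0,"ay":0,"az":0},{"jaw":5,"x":0,"y":0,"z":-30,"ax":0,"ay":0,"az":0},{"jaw":5,"x":0,"y":0,"z":-50,"ax":0,"ay":0,"az":0},{"jaw":5,"x":0,"y":0,"z":-50,"ax":0,"ay":0,"az":0},{"jaw":5,"x":0,"y":0,"z":-50,"ax":0,"ay":0,"az":0},{"jaw":5,"x":46,"y":4,"z":0,"ax":0,"ay":0,"az":0},{"jaw":5,"x":46,"y":4,"z":0,"ax":0,"ay":0,"az":0},{"jaw":5,"x":46,"y":4,"z":0,"ax":0,"ay":0,"az":0},{"jaw":5,"x":46,"y":4,"z":0,"ax":0,"ay":0,"az":0},{"jaw":5,"x":46,"y":5,"z":0,"ax":0,"ay":0,"az":0},{"jaw":5,"x":48,"y":5,"z":0,"ax":0,"ay":0,"az":0},{"jaw":5,"x":0,"y":0,"z":0,"ax":0,"ay":0,"az":0}]'; python3 -c "
from h import *
go([.41,-.05,.26]);go([.4258,-.3394,.26],101.5)"
```

```text
t: 30.9
eef_pos: [0.458, 0.0773, 0.2563]
tool_rot: [-0.001, -0.507, 0.862, 0.0]
contact_force: [0.4, 0.8, 0.3]
gripper_width: 0.171
pos [0.458  0.0773 0.2563] yaw(x) -119.0 tilt [-0.0014  0.0001] | shift tool mm [134.6 -19.8  -3.6] level fix ax,ay [ 0.07 -0.03]
pos [0.458  0.0773 0.2563] yaw(x) -119.0 tilt [-0.0014  0.0001] | shift tool mm [ 380.  -174.    -3.6] az 49.5 level fix ax,ay [ 0.07 -0.03]
```

```bash
python3 -m crank '[{"jaw":5,"x":45,"y":-6.5,"z":0,"ax":0,"ay":0,"az":0},{"jaw":5,"x":45,"y":-6.5,"z":0,"ax":0,"ay":0,"az":0},{"jaw":5,"x":45,"y":-6.5,"z":0,"ax":0,"ay":0,"az":0},{"jaw":5,"x":49,"y":-31,"z":0,"ax":0,"ay":0,"az":0},{"jaw":5,"x":49,"y":-31,"z":0,"ax":0,"ay":0,"az":0},{"jaw":5,"x":49,"y":-31,"z":0,"ax":0,"ay":0,"az":0},{"jaw":5,"x":49,"y":-31,"z":0,"ax":0,"ay":0,"az":0},{"jaw":5,"x":0,"y":0,"z":0,"ax":0,"ay":0,"az":0},{"jaw":5,"x":0,"y":0,"z":0,"ax":0,"ay":0,"az":0},{"jaw":5,"x":0,"y":0,"z":0,"ax":0,"ay":0,"az":0}]'; python3 - <<'E'
from h import *
im,d,c=snap('wrist','w13'); P=cloud(c,d)
s=(d>0)&(np.hypot(P[...,0]-.4258,P[...,1]+.3394)<.04)&(P[...,2]>.089)&(P[...,2]<.099)
q=P[s]; print(cv2.minAreaRect((q[:,:2]*1000).astype(np.float32)),q[:,2].mean(),s.sum())
b=(d>0)&(P[...,2]>.068)&(P[...,2]<.089)&(np.hypot(P[...,0]-.31,P[...,1]+.36)<.1)
q=P[b]; print('bar',cv2.minAreaRect((q[:,:2]*1000).astype(np.float32)),q[:,2].mean(),b.sum())
h=(d>0)&(np.hypot(P[...,0]-.4258,P[...,1]+.3394)<.016)&(P[...,2]<.0895)&(P[...,2]>.07)
q=P[h]; print('slot',h.sum(),len(q) and (cv2.minAreaRect((q[:,:2]*1000).astype(np.float32)),q[:,2].mean()))
R=np.array(c['R']);t=np.array(c['t']);k=R@np.array([.4258,-.3394,.094])+t;u,v=int(k[0]/k[2]*c['fx']+c['cx']),int(k[1]/k[2]*c['fy']+c['cy']);print(u,v)
a=im[max(0,v-75):v+75,max(0,u-100):u+100]; cv2.imwrite('pics/c13.png',cv2.resize(a,None,fx=4,fy=4)[:,:,::-1]); go([.4258,-.3394,.26],101.5)
E
```

```text
t: 32.15
eef_pos: [0.4233, -0.199, 0.2549]
tool_rot: [-0.009, -0.512, 0.859, -0.004]
contact_force: [-0.0, 0.6, -0.2]
gripper_width: 0.172
((426.5824890136719, -338.0039978027344), (33.975860595703125, 34.41923522949219), 11.872471809387207) 0.09334763758714511 1220
bar ((364.9489440917969, -351.36346435546875), (88.77945709228516, 14.590715408325195), 12.181084632873535) 0.08002901321206125 1379
slot 150 (((424.8030090332031, -342.5822448730469), (28.364160537719727, 10.078740119934082), 14.242691993713379), np.float64(0.084301159914079))
210 66
pos [ 0.4234 -0.1991  0.2549] yaw(x) -118.5 tilt [-0.0109 -0.017 ] | shift tool mm [122.3 -69.   -2.7] az 50.0 level fix ax,ay [ 0.08 -1.15]
```

View pics/c13.png

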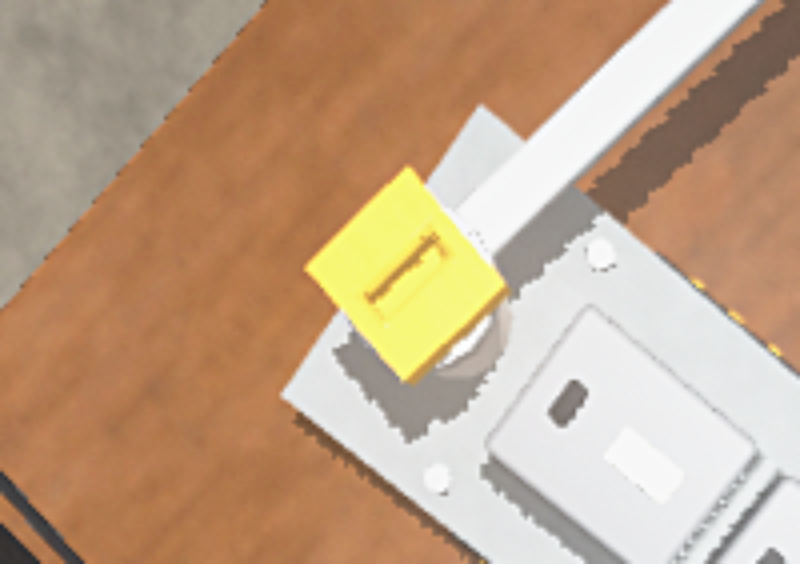

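```bash
python3 -c "
from h import *
o=readout.get_obs();print(o['q'].round(2),o['joint_vel'].round(2),o['contact_force'].round(1))"; python3 -m crank '[{"jaw":5,"x":0,"y":0,"z":0,"ax":0,"ay":0,"az":10},{"jaw":5,"x":0,"y":0,"z":0,"ax":0,"ay":0,"az":10},{"jaw":5,"x":0,"y":0,"z":0,"ax":0,"ay":0,"az":10},{"jaw":5,"x":0,"y":0,"z":0,"ax":0,"ay":0,"az":10},{"jaw":5,"x":0,"y":0,"z":0,"ax":0,"ay":0,"az":9},{"jaw":5,"x":0,"y":0,"z":0,"ax":0,"ay":0,"az":0},{"jaw":5,"x":0,"y":0,"z":0,"ax":0,"ay":0,"az":0}]'; python3 -c "
from h import *
o=readout.get_obs();print(o['q'].round(2));go([.4266,-.338,.26],102)"
```

```text
[0.27 0.09 0.03 1.98 0.02 1.08 2.93] [ 0.01  0.   -0.01 -0.    0.    0.    0.  ] [ 0.2 -0.4 -0.9]
t: 33.08
eef_pos: [0.4231, -0.2001, 0.2548]
tool_rot: [-0.006, -0.11, 0.994, -0.008]
contact_force: [0.3, -0.2, -0.6]
gripper_width: 0.173
[0.23 0.09 0.07 1.98 0.01 1.08 2.08]
pos [ 0.4231 -0.2001  0.2548] yaw(x) -167.4 tilt [-0.0109 -0.0171] | shift tool mm [  26.7 -135.4   -2.8] az 0.6 level fix ax,ay [-0.82 -0.82]
```

```bash
python3 -m crank '[{"jaw":5,"x":0,"y":0,"z":0,"ax":-0.82,"ay":-0.82,"az":0},{"jaw":5,"x":9,"y":-45,"z":0,"ax":0,"ay":0,"az":0},{"jaw":5,"x":9,"y":-45,"z":0,"ax":0,"ay":0,"az":0},{"jaw":5,"x":9,"y":-45,"z":0,"ax":0,"ay":0,"az":0.5},{"jaw":5,"x":0,"y":0,"z":0,"ax":0,"ay":0,"az":0},{"jaw":5,"x":0,"y":0,"z":0,"ax":0,"ay":0,"az":0},{"jaw":5,"x":0,"y":0,"z":0,"ax":0,"ay":0,"az":0},{"jaw":5,"x":0,"y":0,"z":0,"ax":0,"ay":0,"az":0}]'; python3 - <<'E'
from h import *
print(readout.get_obs()['q'].round(2))
im,d,c=snap('wrist','w14'); P=cloud(c,d); o,e,R=pose(); w=(P-e)@R*1000
go([.4266,-.338,.25],102)
s=(d>0)&(np.hypot(P[...,0]-.4266,P[...,1]+.338)<.035)&(P[...,2]>.089)&(P[...,2]<.099)
q=P[s]; print(cv2.minAreaRect((q[:,:2]*1000).astype(np.float32)),q[:,2].mean(),s.sum())
b=(d>0)&(P[...,2]>.068)&(P[...,2]<.089)&(np.hypot(P[...,0]-.31,P[...,1]+.36)<.1)
q=P[b]; print('bar',cv2.minAreaRect((q[:,:2]*1000).astype(np.float32)),b.sum())
E
```

```text
t: 34.08
eef_pos: [0.4255, -0.3376, 0.2549]
tool_rot: [0.0, -0.104, 0.995, 0.0]
contact_force: [-0.3, -0.6, 0.1]
gripper_width: 0.172
[ 0.4   0.22  0.19  1.83 -0.05  1.1   2.38]
pos [ 0.4255 -0.3378  0.2549] yaw(x) -168.1 tilt [0.0002 0.0002] | shift tool mm [-1.1 -0.4  4.9] az -0.1 level fix ax,ay [0.01 0.01]
((426.7738952636719, -338.7563171386719), (34.681575775146484, 33.33204650878906), 12.21768569946289) 0.09336120682262362 915
bar ((329.0447082519531, -359.5285339355469), (162.4180450439453, 13.81007194519043), 12.204362869262695) 2372
```

View pics/w14.png

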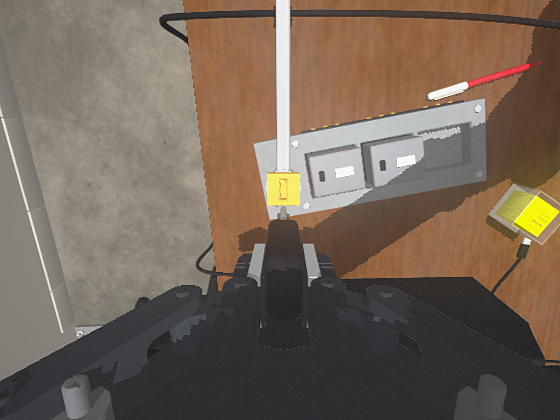

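```bash
python3 - <<'E'
from h import *
im,d,c=load('w14'); P=cloud(c,d); o,e,R=pose(); w=(P-e)@R*1000
u,v=np.meshgrid(range(560),range(420))
s=(d>0)&(w[...,2]<-38)&(w[...,2]>-54)&(abs(w[...,0])<30)&(abs(w[...,1])<15)
print(s.sum(),np.percentile(w[s],[1,5,50,95,99],axis=0).round(1))
if s.sum()>20: print(cv2.minAreaRect(w[s][:,:2].astype(np.float32)))
s2=(d>0)&(w[...,2]<45)&(w[...,2]>22)&(abs(w[...,0])<30)&(abs(w[...,1])<20)
print('blade/collar',s2.sum(), s2.sum() and (w[s2].min(0).round(1),w[s2].max(0).round(1),np.median(w[s2],0)))
for z in range(-60,60,10):
    k=(d>0)&(w[...,2]>=z)&(w[...,2]<z+10)&(abs(w[...,0])<25)&(abs(w[...,1])<9)
    if k.sum()>8: print(z,k.sum(),w[k][:,0].min().round(1),w[k][:,0].max().round(1),w[k][:,1].min().round(1),w[k][:,1].max().round(1))
E
```

```text
3058 [[-13.1 -13.2 -53.5]
 [-10.9 -10.3 -51.5]
 [  6.5  -0.1 -45.5]
 [ 14.9  10.4 -40.6]
 [ 15.4  13.3 -38.5]]
((1.7884807586669922, -2.7422542572021484), (30.793045043945312, 27.208959579467773), 15.41049575805664)
blade/collar 63 (array([ 9.4, -2.3, 22. ]), array([10.6,  1.7, 44.4]), array([10.15746972, -0.26441261, 31.11727935]))
-60 655 -9.8 13.2 -9.0 9.0
-50 2446 -14.3 15.8 -8.9 9.0
-40 350 11.9 15.8 -9.0 9.0
-30 279 11.8 15.7 -9.0 8.9
-20 202 12.1 15.8 -8.0 7.9
-10 170 12.1 15.7 -8.0 7.9
0 80 12.2 15.6 -8.0 7.6
20 29 9.4 10.5 -2.1 1.7
30 25 9.7 10.5 -2.3 1.1
40 22 9.6 10.6 -2.4 1.1
```

```bash
python3 -m crank '[{"jaw":5,"x":-1.3,"y":-0.7,"z":0,"ax":0,"ay":0,"az":-0.3},{"jaw":5,"x":0,"y":0,"z":30,"ax":0,"ay":0,"az":0},{"jaw":5,"x":0,"y":0,"z":35,"ax":0,"ay":0,"az":0},{"jaw":5,"x":0,"y":0,"z":33,"ax":0,"ay":0,"az":0},{"jaw":5,"x":0,"y":0,"z":0,"ax":0,"ay":0,"az":0},{"jaw":5,"x":0,"y":0,"z":0,"ax":0,"ay":0,"az":0},{"jaw":5,"x":0,"y":0,"z":0,"ax":0,"ay":0,"az":0},{"jaw":5,"x":0,"y":0,"z":0,"ax":0,"ay":0,"az":0},{"jaw":5,"x":0,"y":0,"z":0,"ax":0,"ay":0,"az":0},{"jaw":5,"x":0,"y":0,"z":0,"ax":0,"ay":0,"az":0}]'; python3 - <<'E'
from h import *
im,d,c=snap('wrist','w15'); P=cloud(c,d); o,e,R=pose(); w=(P-e)@R*1000
go([.4267,-.3386,.146],102.2)
s=(d>0)&(np.hypot(P[...,0]-.4266,P[...,1]+.338)<.035)&(P[...,2]>.089)&(P[...,2]<.099)
q=w[s]; print('cam in tool',q.min(0),q.max(0))
s2=(d>0)&(w[...,2]<48)&(w[...,2]>22)&(abs(w[...,0])<30)&(abs(w[...,1])<10)
print('blade',s2.sum(), np.percentile(w[s2],[2,50,98],axis=0).round(1))
cv2.imwrite('pics/c15.png',cv2.resize(im[120:300,190:370],(720,720),interpolation=cv2.INTER_CUBIC)[:600,:,::-1])
E
```

```text
t: 35.38
eef_pos: [0.4267, -0.3391, 0.157]
tool_rot: [0.0, -0.106, 0.994, -0.0]
contact_force: [0.3, 0.2, -0.7]
gripper_width: 0.167
pos [ 0.4267 -0.339   0.1569] yaw(x) -167.9 tilt [ 0.     -0.0001] | shift tool mm [-0.1  0.4 10.9] az -0.1 level fix ax,ay [-0.01 -0.  ]
cam in tool [-16.89998752 -16.27693704  61.5350755 ] [17.46956232 17.69547848 67.88606909]
blade 69 [[ 9.7 -2.5 22.7]
 [10.2 -0.5 34.3]
 [10.5  1.5 47.3]]
```

View pics/c15.png

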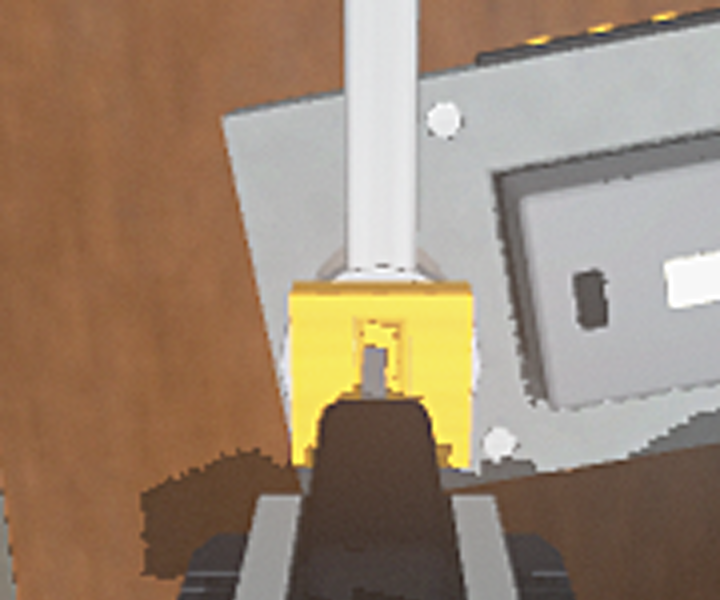

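```bash
python3 -m crank '[{"jaw":5,"x":0,"y":1.2,"z":0,"ax":0,"ay":0,"az":0},{"jaw":5,"x":0,"y":0,"z":0,"ax":0,"ay":0,"az":0},{"jaw":5,"x":0,"y":0,"z":4,"ax":0,"ay":0,"az":0},{"jaw":5,"x":0,"y":0,"z":4,"ax":0,"ay":0,"az":0},{"jaw":5,"x":0,"y":0,"z":4,"ax":0,"ay":0,"az":0},{"jaw":5,"x":0,"y":0,"z":2,"ax":0,"ay":0,"az":0},{"jaw":5,"x":0,"y":0,"z":0,"ax":0,"ay":0,"az":0},{"jaw":5,"x":0,"y":0,"z":0,"ax":0,"ay":0,"az":0},{"jaw":5,"x":0,"y":0,"z":0,"ax":0,"ay":0,"az":0}]'; python3 - <<'E'
from h import *
go([.4267,-.3386,.136],102.2)
E
```

```text
t: 36.55
eef_pos: [0.4265, -0.3379, 0.1429]
tool_rot: [0.0, -0.106, 0.994, -0.0]
contact_force: [-0.2, -0.3, -0.4]
gripper_width: 0.168
pos [ 0.4265 -0.3379  0.1429] yaw(x) -167.9 tilt [ 0.0002 -0.0002] | shift tool mm [-0.1 -0.7  6.9] az -0.1 level fix ax,ay [-0.01  0.01]
```

```bash
python3 -m crank '[{"jaw":5,"x":0,"y":0,"z":3,"ax":0,"ay":0,"az":0},{"jaw":5,"x":0,"y":0,"z":3,"ax":0,"ay":0,"az":0},{"jaw":5,"x":0,"y":0,"z":0,"ax":0,"ay":0,"az":0},{"jaw":5,"x":0,"y":0,"z":0,"ax":0,"ay":0,"az":0},{"jaw":5,"x":0,"y":0,"z":0,"ax":0,"ay":0,"az":0}]' 100; python3 - <<'E'
from h import *
go([.4267,-.3386,.136],102.2); print(readout.get_obs()['torque'])
E
```

```text
t: 37.17
eef_pos: [0.4265, -0.3379, 0.1369]
tool_rot: [0.0, -0.106, 0.994, -0.0]
contact_force: [-0.0, -0.1, -0.1]
gripper_width: 0.167
pos [ 0.4265 -0.3379  0.1369] yaw(x) -167.9 tilt [ 0.     -0.0002] | shift tool mm [-0.1 -0.7  0.9] az -0.1 level fix ax,ay [-0.01  0.  ]
[-0.01012181 -0.00298889  0.0872623 ]
```

```bash
python3 -m crank '[{"jaw":5,"x":0,"y":0,"z":0,"ax":0,"ay":0,"az":7},{"jaw":5,"x":0,"y":0,"z":0,"ax":0,"ay":0,"az":7},{"jaw":5,"x":0,"y":0,"z":0,"ax":0,"ay":0,"az":7},{"jaw":5,"x":0,"y":0,"z":0,"ax":0,"ay":0,"az":7},{"jaw":5,"x":0,"y":0,"z":0,"ax":0,"ay":0,"az":7},{"jaw":5,"x":0,"y":0,"z":0,"ax":0,"ay":0,"az":7},{"jaw":5,"x":0,"y":0,"z":0,"ax":0,"ay":0,"az":7},{"jaw":5,"x":0,"y":0,"z":0,"ax":0,"ay":0,"az":7},{"jaw":5,"x":0,"y":0,"z":0,"ax":0,"ay":0,"az":7},{"jaw":5,"x":0,"y":0,"z":0,"ax":0,"ay":0,"az":7},{"jaw":5,"x":0,"y":0,"z":0,"ax":0,"ay":0,"az":0},{"jaw":5,"x":0,"y":0,"z":0,"ax":0,"ay":0,"az":0}]'; cat >> h.py <<'E'
def barang(P,ok):
    e=np.array([.4267,-.3386]); w=P[...,:2]-e; r=np.hypot(*np.moveaxis(w,-1,0))
    s=ok&(P[...,2]>.074)&(P[...,2]<.087)&(r>.05)&(r<.22); q=w[s]
    if len(q)<30: return len(q)
    vx,vy,x,y=cv2.fitLine((q*1000).astype(np.float32),cv2.DIST_HUBER,0,.01,.01).ravel()
    a=np.degrees(np.arctan2(q[:,1].mean(),q[:,0].mean())); return 'bar dir %.1f fit %.1f n %d theta %.3f'%(a,np.degrees(np.arctan2(vy,vx)),len(q),np.radians((-157.2-a)%360))
E
python3 - <<'E'
from h import *
go([.4267,-.3386,.136],22.8); print(readout.get_obs()['torque'])
for n in ['wrist','top']:
    im,d,c=snap(n,n+'16'); print(barang(cloud(c,d),d>0))
E
```

```text
t: 38.67
eef_pos: [0.4272, -0.3372, 0.1369]
tool_rot: [0.0, 0.482, 0.876, 0.0]
contact_force: [2.2, 2.2, -0.6]
gripper_width: 0.168
pos [ 0.4272 -0.3372  0.1369] yaw(x) 122.3 tilt [0.0009 0.0005] | shift tool mm [-0.9 -1.2  0.9] az 9.5 level fix ax,ay [0.06 0.  ]
[ 0.83729818 -0.80215262  0.03938317]
bar dir 68.3 fit -0.3 n 6196 theta 2.348
bar dir 125.0 fit -47.1 n 383 theta 1.359
```

```bash
python3 -m crank '[{"jaw":5,"x":-0.5,"y":-0.7,"z":0,"ax":0,"ay":0,"az":3},{"jaw":5,"x":0,"y":0,"z":0,"ax":0,"ay":0,"az":3},{"jaw":5,"x":0,"y":0,"z":0,"ax":0,"ay":0,"az":3},{"jaw":5,"x":0,"y":0,"z":0,"ax":0,"ay":0,"az":3},{"jaw":5,"x":0,"y":0,"z":0,"ax":0,"ay":0,"az":1.5},{"jaw":5,"x":0,"y":0,"z":0,"ax":0,"ay":0,"az":0},{"jaw":5,"x":0,"y":0,"z":0,"ax":0,"ay":0,"az":0}]'; python3 - <<'E'
from h import *
go([.4267,-.3386,.136],22.8); print(readout.get_obs()['torque'])
im,d,c=snap('top','top17'); P=cloud(c,d); 
im,d,c=snap('wrist','w17'); P=cloud(c,d)
s=(d>0)&(P[...,2]>.07)&(P[...,2]<.092)&(P[...,1]>-.29)&(P[...,0]<.45)&(P[...,1]<-.1); q=P[s][:,:2]
print(len(q),len(q)>9 and (np.degrees(np.arctan2(*(q-[.4267,-.3386]).mean(0)[::-1])),cv2.minAreaRect((q*1000).astype(np.float32))))
E
```

```text
t: 39.65
eef_pos: [0.4274, -0.3375, 0.1369]
tool_rot: [0.0, 0.582, 0.813, 0.001]
contact_force: [4.5, 5.9, -0.5]
gripper_width: 0.165
pos [ 0.4274 -0.3375  0.1369] yaw(x) 108.8 tilt [0.0015 0.0013] | shift tool mm [-0.8 -1.   0.9] az -4.0 level fix ax,ay [ 0.1  -0.04]
[ 1.36832681 -1.31281981  0.02797438]
3086 (np.float64(117.52214661951058), ((381.3101501464844, -251.87600708007812), (14.098231315612793, 91.61625671386719), 27.327030181884766))
```

View pics/w17.png

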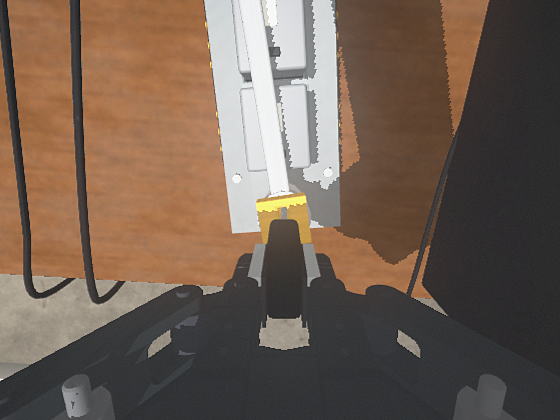

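```bash
python3 -m crank '[{"jaw":5,"x":-0.5,"y":-0.5,"z":0,"ax":0,"ay":0,"az":3},{"jaw":5,"x":0,"y":0,"z":0,"ax":0,"ay":0,"az":2},{"jaw":5,"x":0,"y":0,"z":0,"ax":0,"ay":0,"az":2},{"jaw":5,"x":0,"y":0,"z":0,"ax":0,"ay":0,"az":0},{"jaw":5,"x":0,"y":0,"z":0,"ax":0,"ay":0,"az":0},{"jaw":5,"x":0,"y":0,"z":0,"ax":0,"ay":0,"az":0}]'; cat >> h.py <<'E'
def bar2(fn):
    im,d,c=snap('wrist',fn); P=cloud(c,d)
    s=(d>0)&(P[...,2]>.07)&(P[...,2]<.092)&(P[...,1]>-.29)&(P[...,0]<.45)&(P[...,1]<-.1); q=P[s][:,:2]
    if len(q)>9: print(len(q),np.degrees(np.arctan2(*(q-[.4267,-.3386]).mean(0)[::-1])),cv2.minAreaRect((q*1000).astype(np.float32)))
E
python3 - <<'E'
from h import *
go([.4267,-.3386,.136],22.8); print(readout.get_obs()['torque']); bar2('w18')
E
```

```text
t: 40.5
eef_pos: [0.4275, -0.3377, 0.1369]
tool_rot: [0.0, 0.631, 0.776, 0.001]
contact_force: [5.3, 5.4, 0.0]
gripper_width: 0.168
pos [ 0.4275 -0.3377  0.1369] yaw(x) 101.8 tilt [0.0019 0.0017] | shift tool mm [-0.7 -0.9  0.9] az -11.0 level fix ax,ay [ 0.12 -0.07]
[ 1.64204358 -1.51513038  0.24232663]
3184 112.90890226291833 ((388.5066223144531, -248.78221130371094), (14.114910125732422, 93.99143981933594), 22.72054100036621)
```

```bash
python3 -m crank '[{"jaw":5,"x":0,"y":0,"z":0,"ax":0,"ay":0,"az":2},{"jaw":5,"x":0,"y":0,"z":0,"ax":0,"ay":0,"az":0},{"jaw":5,"x":0,"y":0,"z":0,"ax":0,"ay":0,"az":0},{"jaw":5,"x":0,"y":0,"z":0,"ax":0,"ay":0,"az":0}]'; python3 - <<'E'
from h import *
o=readout.get_obs();print(o['torque'],yaw(pose()[2])); bar2('w19')
E
python3 -m crank '[{"jaw":5,"x":0,"y":0,"z":0,"ax":0,"ay":0,"az":-3},{"jaw":5,"x":0.3,"y":0.3,"z":0,"ax":0,"ay":0,"az":-3},{"jaw":5,"x":0.3,"y":0.3,"z":0,"ax":0,"ay":0,"az":-3},{"jaw":5,"x":0,"y":0,"z":0,"ax":0,"ay":0,"az":0},{"jaw":5,"x":0,"y":0,"z":0,"ax":0,"ay":0,"az":0}]';  python3 - <<'E'
from h import *
o=readout.get_obs();print(o['torque'],yaw(pose()[2])); bar2('w20')
E
```

```text
t: 41.05
eef_pos: [0.4275, -0.3377, 0.1369]
tool_rot: [0.0, 0.644, 0.765, 0.001]
contact_force: [6.2, 4.3, -0.2]
gripper_width: 0.166
[ 1.59958398 -1.51147537  0.4087246 ] 99.85066968182026
3226 112.8849538234833 ((388.3622741699219, -248.3314208984375), (14.084237098693848, 94.92330169677734), 22.732210159301758)
t: 41.72
eef_pos: [0.4269, -0.3378, 0.1369]
tool_rot: [0.0, 0.583, 0.813, 0.001]
contact_force: [3.0, 4.5, 0.3]
gripper_width: 0.166
[ 1.2295262  -0.97681455  0.02472729] 108.68623143737224
3087 112.96178782071517 ((389.1511535644531, -250.2902069091797), (14.058038711547852, 90.78958129882812), 22.74873924255371)
```

```bash
python3 -m crank '[{"jaw":5,"x":0.4,"y":0.4,"z":0,"ax":0,"ay":0,"az":0},{"jaw":5,"x":0,"y":0,"z":0,"ax":0,"ay":0,"az":0},{"jaw":5,"x":0,"y":0,"z":-4,"ax":0,"ay":0,"az":0},{"jaw":5,"x":0,"y":0,"z":-4,"ax":0,"ay":0,"az":0},{"jaw":5,"x":0,"y":0,"z":-6,"ax":0,"ay":0,"az":0},{"jaw":5,"x":0,"y":0,"z":-25,"ax":0,"ay":0,"az":0},{"jaw":5,"x":0,"y":0,"z":-40,"ax":0,"ay":0,"az":0},{"jaw":5,"x":0,"y":0,"z":-40,"ax":0,"ay":0,"az":0},{"jaw":5,"x":0,"y":0,"z":0,"ax":0,"ay":0,"az":0},{"jaw":5,"x":0,"y":0,"z":0,"ax":0,"ay":0,"az":0}]';  python3 - <<'E'
from h import *
bar2('w21'); o,e,R=pose(); im,d,c=load('w21'); P=cloud(c,d); w=(P-e)@R*1000
print(readout.get_obs()['q'].round(2))
go([.41,-.05,.255]);go([.46,.08,.255]); go([.6174,.3114,.2],151.2)
for z in range(-60,60,10):
    k=(d>0)&(w[...,2]>=z)&(w[...,2]<z+10)&(abs(w[...,0])<25)&(abs(w[...,1])<9)
    if k.sum()>8: print(z,k.sum(),w[k][:,0].min().round(1),w[k][:,0].max().round(1),w[k][:,1].min().round(1),w[k][:,1].max().round(1))
E
```

```text
t: 43.02
eef_pos: [0.4252, -0.3383, 0.2552]
tool_rot: [-0.001, 0.584, 0.812, -0.0]
contact_force: [0.0, 0.5, -0.9]
gripper_width: 0.17
1909 112.90569341138246 ((381.6263732910156, -232.15940856933594), (14.0263032913208, 130.9741668701172), 22.741159439086914)
[ 0.1   0.24  0.55  1.85 -0.14  1.1   1.02]
pos [ 0.4252 -0.3379  0.2547] yaw(x) 108.6 tilt [-0.0024  0.0007] | shift tool mm [ 2.777e+02  7.740e+01 -1.000e-01] level fix ax,ay [-0.12 -0.08]
pos [ 0.4252 -0.3379  0.2547] yaw(x) 108.6 tilt [-0.0024  0.0007] | shift tool mm [ 3.850e+02  1.663e+02 -1.000e-01] level fix ax,ay [-0.12 -0.08]
pos [ 0.4252 -0.3379  0.2547] yaw(x) 108.6 tilt [-0.0024  0.0007] | shift tool mm [554.1 389.4  54.6] az 47.4 level fix ax,ay [-0.12 -0.08]
-60 514 -11.4 11.7 -9.0 9.0
-50 2407 -16.0 14.2 -9.0 9.0
-40 350 10.4 14.2 -9.0 9.0
-30 272 10.3 14.2 -8.9 8.9
-20 190 11.0 14.1 -8.9 6.0
-10 170 10.8 14.1 -8.9 6.0
0 65 11.1 14.1 -8.6 5.9
20 25 8.2 9.1 -3.9 -0.1
30 28 8.0 9.0 -4.0 -0.6
40 22 8.1 9.2 -4.1 -0.5
```

```bash
python3 - <<'E'
from h import *
for n in ['w14','w21']:
    im,d,c=load(n); R0=np.array(c['R']);t0=np.array(c['t'])
    # camera-frame -> keep in camera mount frame: use pixels
    Z=d; v,u=np.mgrid[:420,:560]
    X=(u-c['cx'])/c['fx']*Z; Y=(v-c['cy'])/c['fy']*Z
    m=(u>250)&(u<330)&(v>195)&(v<345)&(Z>.09)&(Z<.2)
    # handle front edge and top: dark pixels
    g=im.max(2)
    for r in range(205,345,10):
        row=np.where(m[r]&(g[r]<75))[0]
        if len(row): print(n,r,row.min(),row.max(),'mid %.1f'%((row.min()+row.max())/2),'z %.3f x %.1f'%(np.median(Z[r,row]),1000*np.median(X[r,row])))
cv2.imwrite('pics/c21.png',np.hstack([cv2.resize(load(n)[0][170:350,200:370],(400,424)) for n in('w14','w21')])[:,:,::-1])
E
```

```text
w14 225 297 297 mid 297.0 z 0.172 x 7.3
w14 235 269 298 mid 283.5 z 0.151 x -0.1
w14 245 266 302 mid 284.0 z 0.139 x 0.1
w14 255 251 326 mid 288.5 z 0.130 x 1.8
w14 265 263 329 mid 296.0 z 0.127 x 2.4
w14 275 261 329 mid 295.0 z 0.128 x 1.7
w14 285 251 322 mid 286.5 z 0.129 x 1.4
w14 295 251 329 mid 290.0 z 0.118 x 2.7
w14 305 254 329 mid 291.5 z 0.123 x 2.7
w14 315 254 313 mid 283.5 z 0.133 x -0.1
w14 325 254 312 mid 283.0 z 0.113 x -0.1
w14 335 255 312 mid 283.5 z 0.112 x -0.1
w21 255 251 325 mid 288.0 z 0.130 x 1.6
w21 265 263 329 mid 296.0 z 0.127 x 2.2
w21 275 262 329 mid 295.5 z 0.128 x 2.0
w21 285 251 329 mid 290.0 z 0.126 x 2.4
w21 295 251 329 mid 290.0 z 0.119 x 2.6
w21 305 251 329 mid 290.0 z 0.120 x 2.5
w21 315 255 312 mid 283.5 z 0.133 x -0.3
w21 325 255 312 mid 283.5 z 0.111 x 0.1
w21 335 255 312 mid 283.5 z 0.111 x -8.5
```

View pics/c21.png

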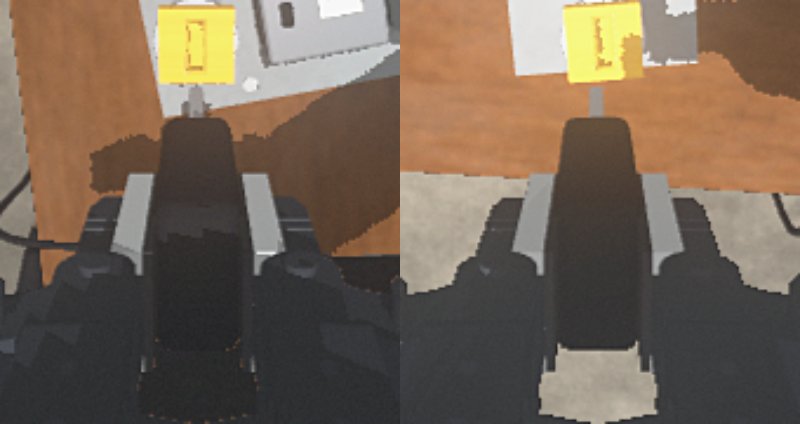

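```bash
python3 -m crank '[{"jaw":5,"x":46,"y":10,"z":0,"ax":0,"ay":0,"az":0},{"jaw":5,"x":46,"y":12,"z":0,"ax":0,"ay":0,"az":0},{"jaw":5,"x":46,"y":12,"z":0,"ax":0,"ay":0,"az":0},{"jaw":5,"x":46,"y":14,"z":0,"ax":0,"ay":0,"az":0},{"jaw":5,"x":46,"y":14,"z":0,"ax":0,"ay":0,"az":0},{"jaw":5,"x":46,"y":15,"z":0,"ax":0,"ay":0,"az":0},{"jaw":5,"x":36,"y":30,"z":0,"ax":0,"ay":0,"az":0},{"jaw":5,"x":36,"y":30,"z":0,"ax":0,"ay":0,"az":0},{"jaw":5,"x":36,"y":30,"z":0,"ax":0,"ay":0,"az":0},{"jaw":5,"x":34,"y":45,"z":0,"ax":0,"ay":0,"az":0},{"jaw":5,"x":34,"y":45,"z":0,"ax":0,"ay":0,"az":0},{"jaw":5,"x":0,"y":0,"z":0,"ax":0,"ay":0,"az":0}]';  python3 - <<'E'
from h import *
print(readout.get_obs()['q'].round(2))
go([.6174,.3114,.2],151.2)
im,d,c=snap('top','t22'); P=cloud(c,d)
s=(d>0)&(P[...,2]>.074)&(P[...,2]<.092)&(P[...,1]>-.32)&(P[...,0]<.45)&(P[...,0]>.2)&(P[...,1]<-.1); q=P[s][:,:2]
print(len(q),cv2.minAreaRect((q*1000).astype(np.float32)))
E
```

```text
t: 44.58
eef_pos: [0.5257, 0.1763, 0.2534]
tool_rot: [-0.001, 0.581, 0.814, -0.001]
contact_force: [-1.3, -0.8, -0.2]
gripper_width: 0.168
[-0.53  0.24  0.12  1.8  -0.03  1.1  -0.07]
pos [0.5257 0.1763 0.2534] yaw(x) 109.0 tilt [-0.003  -0.0007] | shift tool mm [ 98.  130.8  53. ] az 47.8 level fix ax,ay [-0.17 -0.02]
442 ((378.2137756347656, -228.40013122558594), (28.675750732421875, 208.71701049804688), 23.751222610473633)
```

```bash
python3 -m crank '[{"jaw":5,"x":32,"y":43,"z":0,"ax":0,"ay":0,"az":0},{"jaw":5,"x":33,"y":44,"z":0,"ax":0,"ay":0,"az":0},{"jaw":5,"x":33,"y":44,"z":0,"ax":0,"ay":0,"az":0},{"jaw":5,"x":0,"y":0,"z":10,"ax":0,"ay":0,"az":9.6},{"jaw":5,"x":0,"y":0,"z":10,"ax":0,"ay":0,"az":9.6},{"jaw":5,"x":0,"y":0,"z":10,"ax":0,"ay":0,"az":9.6},{"jaw":5,"x":0,"y":0,"z":10,"ax":0,"ay":0,"az":9.5},{"jaw":5,"x":0,"y":0,"z":10,"ax":0,"ay":0,"az":9.5},{"jaw":5,"x":0,"y":0,"z":0,"ax":0,"ay":0,"az":0},{"jaw":5,"x":0,"y":0,"z":0,"ax":0,"ay":0,"az":0},{"jaw":5,"x":0,"y":0,"z":0,"ax":0,"ay":0,"az":0}]';  python3 - <<'E'
from h import *
go([.6174,.3114,.1],151.4)
E
```

```text
t: 46.0
eef_pos: [0.6186, 0.3067, 0.2062]
tool_rot: [-0.0, 0.862, 0.507, 0.0]
contact_force: [0.3, 0.8, -0.1]
gripper_width: 0.165
pos [0.6186 0.3067 0.2062] yaw(x) 60.9 tilt [0.0004 0.0003] | shift tool mm [  3.4  -3.3 106.2] az -0.5 level fix ax,ay [ 0.01 -0.02]
```

```bash
python3 -m crank '[{"jaw":5,"x":3.4,"y":-3.3,"z":0,"ax":0,"ay":0,"az":-0.5},{"jaw":5,"x":0,"y":0,"z":36,"ax":0,"ay":0,"az":0},{"jaw":5,"x":0,"y":0,"z":36,"ax":0,"ay":0,"az":0},{"jaw":5,"x":0,"y":0,"z":36,"ax":0,"ay":0,"az":0},{"jaw":5,"x":0,"y":0,"z":0,"ax":0,"ay":0,"az":0},{"jaw":5,"x":0,"y":0,"z":0,"ax":0,"ay":0,"az":0},{"jaw":5,"x":0,"y":0,"z":0,"ax":0,"ay":0,"az":0},{"jaw":5,"x":0,"y":0,"z":0,"ax":0,"ay":0,"az":0},{"jaw":5,"x":0,"y":0,"z":0,"ax":0,"ay":0,"az":0},{"jaw":5,"x":0,"y":0,"z":0,"ax":0,"ay":0,"az":0}]';  python3 - <<'E'
from h import *
go([.6174,.3114,.1],151.4)
im,d,c=snap('wrist','w23'); P=cloud(c,d); o,e,R=pose(); w=(P-e)@R*1000
s=(d>0)&(np.hypot(P[...,0]-.6176,P[...,1]-.3114)<.055)&(P[...,2]>.029)&(P[...,2]<.038)
q=w[s]; r=cv2.minAreaRect(q[:,:2].astype(np.float32)); print('stand in tool',q.min(0),q.max(0),r)
s2=(d>0)&(w[...,2]<50)&(w[...,2]>22)&(abs(w[...,0])<30)&(abs(w[...,1])<10)
print('blade',s2.sum(), np.percentile(w[s2],[2,50,98],axis=0).round(1))
cv2.imwrite('pics/c23.png',cv2.resize(im[110:290,190:370],(600,600),interpolation=cv2.INTER_CUBIC)[:,:,::-1])
E
```

```text
t: 47.25
eef_pos: [0.6171, 0.3117, 0.0979]
tool_rot: [-0.0, 0.86, 0.51, 0.0]
contact_force: [0.5, 0.7, -0.9]
gripper_width: 0.169
pos [0.6171 0.3117 0.0979] yaw(x) 61.3 tilt [0.0001 0.0001] | shift tool mm [-0.2  0.4 -2.1] az -0.1 level fix ax,ay [ 0.   -0.01]
stand in tool [-33.6013405  -30.11796446  61.83736493] [34.99246914 30.2666106  68.54494113] ((0.6524467468261719, 0.09084510803222656), (60.303348541259766, 68.60114288330078), 89.9022216796875)
blade 70 [[ 7.4 -3.6 23. ]
 [ 7.8 -1.6 35.9]
 [ 8.2 -0.2 49.7]]
```

View pics/c23.png

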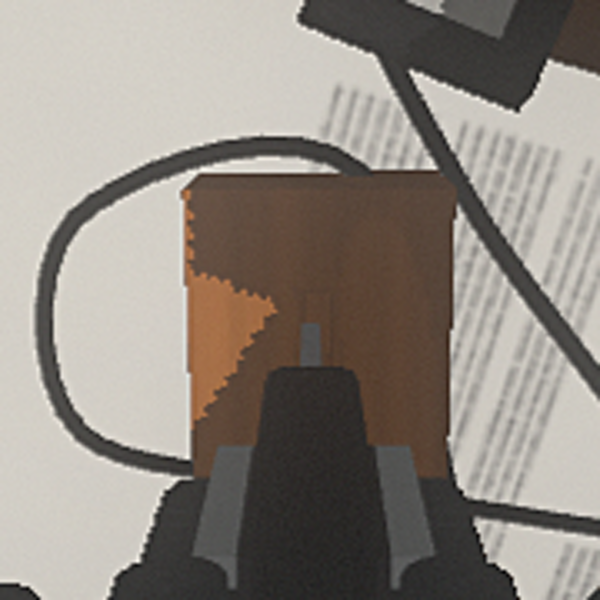

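```bash
python3 -m crank '[{"jaw":5,"x":2.6,"y":1.7,"z":0,"ax":0,"ay":0,"az":0},{"jaw":5,"x":0,"y":0,"z":0,"ax":0,"ay":0,"az":0},{"jaw":5,"x":0,"y":0,"z":5,"ax":0,"ay":0,"az":0},{"jaw":5,"x":0,"y":0,"z":0,"ax":0,"ay":0,"az":0},{"jaw":5,"x":0,"y":0,"z":0,"ax":0,"ay":0,"az":0},{"jaw":5,"x":0,"y":0,"z":0,"ax":0,"ay":0,"az":0}]';  python3 - <<'E'
from h import *
go([.6174,.3114,.056],151.4)
im,d,c=snap('wrist','w24'); P=cloud(c,d); o,e,R=pose(); w=(P-e)@R*1000
s=(d>0)&(np.hypot(P[...,0]-.6176,P[...,1]-.3114)<.055)&(P[...,2]>.029)&(P[...,2]<.038)
q=w[s]; r=cv2.minAreaRect(q[:,:2].astype(np.float32)); print('stand in tool',q.min(0),q.max(0),r)
s2=(d>0)&(w[...,2]<50)&(w[...,2]>22)&(abs(w[...,0])<30)&(abs(w[...,1])<10)
print('blade',s2.sum(), np.percentile(w[s2],[2,50,98],axis=0).round(1))
cv2.imwrite('pics/c24.png',cv2.resize(im[190:240,250:320],(700,500),interpolation=cv2.INTER_CUBIC)[:,:,::-1])
E
```

```text
t: 48.05
eef_pos: [0.6199, 0.3131, 0.0928]
tool_rot: [-0.0, 0.86, 0.51, 0.0]
contact_force: [-0.2, 0.0, -0.7]
gripper_width: 0.166
pos [0.6199 0.3131 0.0928] yaw(x) 61.3 tilt [-0.  0.] | shift tool mm [-2.7 -1.3 36.8] az -0.1 level fix ax,ay [-0. -0.]
stand in tool [-31.90832077 -31.82810622  57.29078282] [32.321292   28.3855052  63.79190246] ((0.2405986785888672, -1.7257766723632812), (60.12071990966797, 64.06156158447266), 89.72664642333984)
blade 72 [[ 7.3 -3.7 22.5]
 [ 7.6 -1.9 34.8]
 [ 7.9 -0.3 48.6]]
```

View pics/c24.png

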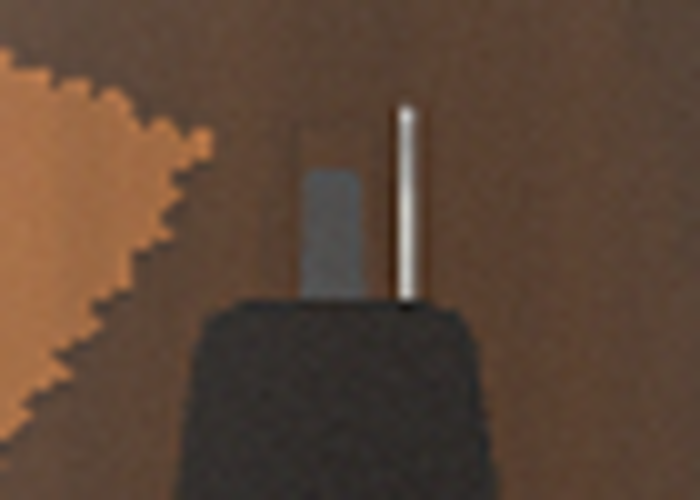

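```bash
python3 - <<'E'
from h import *
for n,rows in [('w23',(200,203,206)),('w24',(202,204,206,212))]:
    im,d,c=load(n); P=cloud(c,d)
    for r in rows:
        print(n,r,[tuple(int(x) for x in im[r,u]) for u in range(276,296)])
        print('   z',(P[r,276:296,2]*1000).round(0).astype(int))
im,d,c=load('w24')
for X in [(.6176,.3114)]:
    a=np.radians(61.4);ex=np.array([np.cos(a),np.sin(a)]);ey=np.array([-ex[1],ex[0]])
    for sx,sy in [(11.25,3.25),(11.25,-3.25),(0,3.25),(0,-3.25)]:
        p=np.r_[np.array(X)+ex*sx/1000+ey*sy/1000,.034]; k=np.array(c['R'])@p+np.array(c['t']); print(sx,sy,k[0]/k[2]*c['fx']+c['cx'],k[1]/k[2]*c['fy']+c['cy'])
E
```

```text
w23 200 [(95, 72, 53), (93, 68, 49), (96, 71, 54), (90, 65, 51), (87, 64, 50), (84, 64, 50), (91, 67, 50), (92, 68, 54), (94, 71, 56), (91, 68, 53), (89, 66, 50), (88, 66, 51), (91, 68, 54), (80, 61, 49), (86, 65, 49), (87, 64, 50), (90, 66, 52), (91, 66, 51), (89, 67, 51), (90, 65, 52)]
   z [34 32 33 32 33 29  2  4  3  3  3  4  4 13 32 33 33 34 34 33]
w23 203 [(94, 70, 53), (95, 69, 54), (95, 70, 54), (91, 69, 55), (87, 64, 49), (84, 65, 49), (93, 70, 52), (94, 69, 54), (90, 68, 51), (91, 69, 53), (90, 66, 51), (90, 66, 52), (88, 66, 49), (81, 60, 47), (87, 66, 52), (86, 65, 50), (90, 64, 47), (91, 68, 53), (90, 67, 49), (88, 66, 47)]
   z [33 33 33 33 33 30  3  4  3  3  3  3  4 13 33 33 34 33 33 33]
w23 206 [(95, 69, 53), (96, 71, 51), (94, 70, 52), (91, 66, 52), (86, 63, 48), (85, 64, 53), (93, 69, 53), (91, 66, 53), (89, 66, 52), (92, 68, 52), (89, 65, 50), (90, 67, 51), (92, 67, 52), (79, 59, 45), (84, 64, 46), (88, 66, 53), (90, 66, 48), (89, 66, 50), (90, 65, 48), (90, 68, 52)]
   z [34 34 33 33 33 32  4  3  3  3  4  3  3 14 32 34 34 33 34 34]
w24 202 [(94, 72, 54), (88, 65, 
[... 896 characters left out ...]
0, 171, 167), (108, 92, 86), (85, 57, 41), (87, 61, 46), (88, 64, 49), (89, 65, 49)]
   z [34 32 31 12  3  3  3  4  4  4  3 16 33 33  1 35 34 33 33 33]
w24 212 [(86, 65, 53), (88, 65, 51), (83, 60, 43), (84, 61, 46), (85, 75, 70), (80, 79, 79), (82, 80, 78), (81, 79, 78), (82, 80, 78), (80, 80, 81), (87, 67, 52), (82, 60, 46), (82, 60, 45), (71, 47, 29), (200, 199, 195), (120, 109, 101), (82, 56, 40), (87, 62, 47), (87, 62, 44), (90, 65, 50)]
   z [33 34 32 17 54 55 54 55 55 54  4 14 32 33  1 34 34 33 34 34]
11.25 3.25 279.1625072537222 202.98827554643464
11.25 -3.25 288.0409841047522 202.97748468491713
0 3.25 279.23512707736955 217.68292486248103
0 -3.25 288.0002387790231 217.67192361964206
```

```bash
python3 -m crank '[{"jaw":5,"x":0,"y":0.3,"z":3,"ax":0,"ay":0,"az":0},{"jaw":5,"x":0,"y":0,"z":4,"ax":0,"ay":0,"az":0},{"jaw":5,"x":0,"y":0,"z":4,"ax":0,"ay":0,"az":0},{"jaw":5,"x":0,"y":0,"z":0,"ax":0,"ay":0,"az":0},{"jaw":5,"x":0,"y":0,"z":0,"ax":0,"ay":0,"az":0},{"jaw":5,"x":0,"y":0,"z":0,"ax":0,"ay":0,"az":0}]' 60;  python3 - <<'E'
from h import *
go([.6174,.3114,.056],151.4)
E
```

```text
t: 48.85
eef_pos: [0.6202, 0.313, 0.0819]
tool_rot: [0.0, 0.86, 0.51, 0.0]
contact_force: [-0.5, 0.1, -0.7]
gripper_width: 0.166
pos [0.6202 0.313  0.0819] yaw(x) 61.3 tilt [0.0002 0.0001] | shift tool mm [-2.8 -1.7 25.9] az -0.1 level fix ax,ay [ 0.01 -0.01]
```

Tip is about 4 mm inside the slot with no force, so I keep going down.

```bash
python3 -m crank '[{"jaw":5,"x":0,"y":0,"z":6,"ax":0,"ay":0,"az":0},{"jaw":5,"x":0,"y":0,"z":6,"ax":0,"ay":0,"az":0},{"jaw":5,"x":0,"y":0,"z":6,"ax":0,"ay":0,"az":0},{"jaw":5,"x":0,"y":0,"z":4,"ax":0,"ay":0,"az":0},{"jaw":5,"x":0,"y":0,"z":3,"ax":0,"ay":0,"az":0},{"jaw":5,"x":0,"y":0,"z":1,"ax":0,"ay":0,"az":0},{"jaw":5,"x":0,"y":0,"z":0,"ax":0,"ay":0,"az":0},{"jaw":5,"x":0,"y":0,"z":0,"ax":0,"ay":0,"az":0}]';  python3 - <<'E'
from h import *
go([.6174,.3114,.056],151.4)
E
```

```text
t: 49.85
eef_pos: [0.6202, 0.313, 0.0559]
tool_rot: [-0.0, 0.86, 0.51, 0.0]
contact_force: [-0.6, -0.4, 0.4]
gripper_width: 0.168
pos [0.6202 0.313  0.0559] yaw(x) 61.3 tilt [0.0002 0.0001] | shift tool mm [-2.8 -1.7 -0.1] az -0.1 level fix ax,ay [ 0.   -0.01]
```

```bash
python3 -m crank '[{"jaw":5,"x":0,"y":0,"z":0.6,"ax":0,"ay":0,"az":0},{"jaw":5,"x":0,"y":0,"z":0,"ax":0,"ay":0,"az":0},{"jaw":80,"x":0,"y":0,"z":0,"ax":0,"ay":0,"az":0},{"jaw":80,"x":0,"y":0,"z":0,"ax":0,"ay":0,"az":0},{"jaw":80,"x":0,"y":0,"z":0,"ax":0,"ay":0,"az":0},{"jaw":80,"x":0,"y":0,"z":0,"ax":0,"ay":0,"az":0},{"jaw":80,"x":0,"y":0,"z":0,"ax":0,"ay":0,"az":0},{"jaw":80,"x":0,"y":0,"z":-30,"ax":0,"ay":0,"az":0},{"jaw":80,"x":0,"y":0,"z":-45,"ax":0,"ay":0,"az":0},{"jaw":80,"x":0,"y":0,"z":-50,"ax":0,"ay":0,"az":0},{"jaw":80,"x":0,"y":0,"z":-50,"ax":0,"ay":0,"az":0},{"jaw":80,"x":0,"y":0,"z":0,"ax":0,"ay":0,"az":0}]';  python3 - <<'E'
from h import *
im,d,c=snap('wrist','w25'); P=cloud(c,d); print(top_rect(P,d>0,(.6175,.3112),.03,.09,.115))
print(readout.get_obs()['contact_force'])
im,d,c=snap('top','t25'); P=cloud(c,d)
for p in [(.402,-.281),(.375,-.2161)]:
    s=(d>0)&(np.hypot(P[...,0]-p[0],P[...,1]-p[1])<.03); z=P[s][:,2]; print('relay/bar z',np.percentile(z[z<.071],[5,50,95]).round(4),z.max().round(3))
a=np.radians(112.8); L=P[...,:2]-np.array([.4267,-.3386]); x=L@[np.cos(a),np.sin(a)]; y=L@[-np.sin(a),np.cos(a)]
s=(d>0)&(x>.03)&(x<.23)&(abs(y)<.03)&(P[...,2]>.078)&(P[...,2]<.095); print('bar',s.sum(),x[s].max(),[np.median(y[s&(x>i)&(x<i+.05)]).round(4) for i in (.03,.08,.13,.18)])
cv2.imwrite('pics/fin.png',cv2.resize(im[130:330,90:430],(800,470),interpolation=cv2.INTER_CUBIC)[:,:,::-1])
E
```

```text
t: 51.35
eef_pos: [0.6229, 0.314, 0.2356]
tool_rot: [-0.0, 0.86, 0.51, 0.005]
contact_force: [0.1, -0.1, 0.3]
gripper_width: 0.801
(array([0.61299091, 0.31516245]), 16.466419219970703, 29.571474075317383, 153.48109817504883, np.float64(0.10050496682437576), 491)
[ 0.33181638  0.23448961 -0.37631544]
relay/bar z [0.019  0.0646 0.0692] 0.09
relay/bar z [0.0242 0.0642 0.0695] 0.086
bar 340 0.22482841295065872 [np.float64(-0.0), np.float64(0.0003), np.float64(-0.0007), np.float64(-0.0001)]
```

```bash
python3 -m crank '[{"jaw":80,"x":0,"y":0,"z":-10,"ax":0,"ay":0,"az":0},{"jaw":80,"x":0,"y":0,"z":0,"ax":0,"ay":0,"az":0},{"jaw":80,"x":0,"y":0,"z":0,"ax":0,"ay":0,"az":0},{"jaw":80,"x":0,"y":0,"z":0,"ax":0,"ay":0,"az":0},{"jaw":80,"x":0,"y":0,"z":0,"ax":0,"ay":0,"az":0},{"jaw":80,"x":0,"y":0,"z":0,"ax":0,"ay":0,"az":0}]';  python3 - <<'E'
from h import *
im,d,c=snap('wrist','w26'); P=cloud(c,d); print(top_rect(P,d>0,(.6175,.3112),.035,.09,.115),top_rect(P,d>0,(.6178,.3114),.055,.029,.039))
i0,d0,c0=load('top0'); im,d,c=load('t25')
for nm,(a,b,e,f) in dict(tape=(205,245,140,180),flag=(248,275,245,275),calc=(160,210,258,298)).items():
    print(nm,np.abs(i0[e:f,a:b].astype(int)-im[e:f,a:b]).mean().round(1))
E
```

```text
t: 52.2
eef_pos: [0.6201, 0.313, 0.24]
tool_rot: [-0.0, 0.86, 0.51, -0.0]
contact_force: [0.3, 0.4, -0.4]
gripper_width: 0.797
(array([0.61237006, 0.31504007]), 16.047405242919922, 30.257360458374023, 151.3520965576172, np.float64(0.10042978174044156), 495) (array([0.61727478, 0.3116601 ]), 60.04079818725586, 69.65226745605469, 151.25506591796875, np.float64(0.03346199826482235), 2248)
tape 6.3
flag 6.4
calc 36.1
```

```bash
python3 -c "
from h import *
go([.6174,.3114,.057],151.4)"
```

```text
pos [0.6201 0.313  0.2401] yaw(x) 61.3 tilt [-0.0001 -0.0001] | shift tool mm [ -2.7  -1.6 183.1] az -0.1 level fix ax,ay [-0.01  0.01]
```

```bash
python3 -m crank '[{"jaw":80,"x":-2.7,"y":-1.6,"z":0,"ax":0,"ay":0,"az":0},{"jaw":80,"x":0,"y":0,"z":45,"ax":0,"ay":0,"az":0},{"jaw":80,"x":0,"y":0,"z":45,"ax":0,"ay":0,"az":0},{"jaw":80,"x":0,"y":0,"z":45,"ax":0,"ay":0,"az":0},{"jaw":80,"x":0,"y":0,"z":48,"ax":0,"ay":0,"az":0},{"jaw":80,"x":0,"y":0,"z":0,"ax":0,"ay":0,"az":0},{"jaw":80,"x":0,"y":0,"z":0,"ax":0,"ay":0,"az":0},{"jaw":80,"x":0,"y":0,"z":0,"ax":0,"ay":0,"az":0},{"jaw":80,"x":0,"y":0,"z":0,"ax":0,"ay":0,"az":0},{"jaw":80,"x":0,"y":0,"z":0,"ax":0,"ay":0,"az":0},{"jaw":80,"x":0,"y":0,"z":0,"ax":0,"ay":0,"az":0}]' 20; python3 -c "
from h import *
go([.6174,.3114,.057],151.4)"
```

```text
t: 53.62
eef_pos: [0.6175, 0.3115, 0.0574]
tool_rot: [-0.0, 0.86, 0.51, 0.0]
contact_force: [-0.3, 0.0, -0.6]
gripper_width: 0.799
pos [0.6175 0.3115 0.0574] yaw(x) 61.3 tilt [0.0002 0.0002] | shift tool mm [-0.1 -0.1  0.4] az -0.1 level fix ax,ay [ 0.01 -0.01]
```

```bash
python3 -m crank '[{"jaw":17,"x":0,"y":0,"z":0,"ax":0,"ay":0,"az":0},{"jaw":17,"x":0,"y":0,"z":0,"ax":0,"ay":0,"az":0},{"jaw":17,"x":0,"y":0,"z":0,"ax":0,"ay":0,"az":0},{"jaw":17,"x":0,"y":0,"z":0,"ax":0,"ay":0,"az":0},{"jaw":17,"x":0,"y":0,"z":0,"ax":0,"ay":0,"az":0},{"jaw":17,"x":0,"y":0,"z":0,"ax":0,"ay":0,"az":0},{"jaw":17,"x":0,"y":0,"z":0,"ax":0,"ay":0,"az":0},{"jaw":17,"x":0,"y":0,"z":0,"ax":0,"ay":0,"az":0},{"jaw":17,"x":0,"y":0,"z":0,"ax":0,"ay":0,"az":0}]' 20; python3 -c "
from h import *
go([.6174,.3114,.057],151.4); print(readout.get_obs()['torque'])"
```

```text
t: 54.75
eef_pos: [0.6175, 0.3114, 0.0571]
tool_rot: [0.0, 0.86, 0.51, -0.0]
contact_force: [-0.2, -0.0, 0.1]
gripper_width: 0.183
pos [0.6175 0.3114 0.0571] yaw(x) 61.3 tilt [-0.     -0.0001] | shift tool mm [-0.  -0.1  0.1] az -0.1 level fix ax,ay [0. 0.]
[ 0.00398078 -0.11685106 -0.0336406 ]
```

Straightened. I open in small steps and retreat.

```bash
python3 -m crank '[{"jaw":19,"x":0,"y":0,"z":0,"ax":0,"ay":0,"az":0},{"jaw":20,"x":0,"y":0,"z":0,"ax":0,"ay":0,"az":0},{"jaw":21,"x":0,"y":0,"z":0,"ax":0,"ay":0,"az":0},{"jaw":23,"x":0,"y":0,"z":0,"ax":0,"ay":0,"az":0},{"jaw":26,"x":0,"y":0,"z":0,"ax":0,"ay":0,"az":0},{"jaw":32,"x":0,"y":0,"z":0,"ax":0,"ay":0,"az":0},{"jaw":45,"x":0,"y":0,"z":0,"ax":0,"ay":0,"az":0},{"jaw":80,"x":0,"y":0,"z":0,"ax":0,"ay":0,"az":0},{"jaw":80,"x":0,"y":0,"z":0,"ax":0,"ay":0,"az":0},{"jaw":80,"x":0,"y":0,"z":0,"ax":0,"ay":0,"az":0},{"jaw":80,"x":0,"y":0,"z":-20,"ax":0,"ay":0,"az":0},{"jaw":80,"x":0,"y":0,"z":-40,"ax":0,"ay":0,"az":0}]'; python3 -m crank '[{"jaw":80,"x":0,"y":0,"z":-50,"ax":0,"ay":0,"az":0},{"jaw":80,"x":0,"y":0,"z":-50,"ax":0,"ay":0,"az":0},{"jaw":80,"x":0,"y":0,"z":-40,"ax":0,"ay":0,"az":0},{"jaw":80,"x":0,"y":0,"z":0,"ax":0,"ay":0,"az":0},{"jaw":80,"x":0,"y":0,"z":0,"ax":0,"ay":0,"az":0},{"jaw":80,"x":0,"y":0,"z":0,"ax":0,"ay":0,"az":0},{"jaw":80,"x":0,"y":0,"z":0,"ax":0,"ay":0,"az":0},{"jaw":80,"x":0,"y":0,"z":0,"ax":0,"ay":0,"az":0}]'; python3 - <<'E'
from h import *
im,d,c=snap('wrist','w27'); P=cloud(c,d); print(top_rect(P,d>0,(.6175,.3112),.035,.09,.115),top_rect(P,d>0,(.6178,.3114),.055,.029,.039)[0])
i0,d0,c0=load('top0'); im,d,c=snap('top','t27'); P=cloud(c,d);P0=cloud(c0,d0)
for nm,(a,b,e,f) in dict(tape=(212,245,140,180),flag=(248,275,245,275),calc=(160,210,258,298)).items():
    print(nm,'depth diff mm',(1000*np.percentile(abs(P[e:f,a:b,2]-P0[e:f,a:b,2]),[50,90,98])).round(1))
g=lambda i:cv2.cvtColor(i[255:305,150:220],cv2.COLOR_RGB2GRAY).astype(np.float32)
print(cv2.phaseCorrelate(g(i0),g(im)))
E
```

```text
t: 56.25
eef_pos: [0.6164, 0.3109, 0.1173]
tool_rot: [0.0, 0.86, 0.51, -0.002]
contact_force: [0.6, 0.1, 0.9]
gripper_width: 0.801
t: 57.25
eef_pos: [0.6172, 0.3113, 0.2564]
tool_rot: [0.0, 0.86, 0.51, -0.001]
contact_force: [-0.9, 0.1, 0.1]
gripper_width: 0.802
(array([0.61664478, 0.31294681]), 15.798395156860352, 29.944995880126953, 151.33010482788086, np.float64(0.10064752861781052), 458) [0.61730023 0.31169342]
tape depth diff mm [ 3.2  7.9 11.1]
flag depth diff mm [ 3.   7.4 10.8]
calc depth diff mm [ 3.1  7.6 11.3]
((-0.3129609134538711, 0.11045813502958879), 0.4269595636261834)
```

```bash
python3 -c "
from h import *
print(ticket.hand_in())"
```

```text
the job is handed in; nothing more can be done
None
```

The job is done and handed in at about 57 s of robot time. Only two relays were on the desk.

**What I did:** I plugged the relays into sockets 1 and 2; socket 3 is too close to the base for the arm. Then I took the left-most key, the one in the wooden stand, and turned the bar with it to its stop. Finally I stood the key back in its stand.

**Last checks:**
- **Relays:** Both bottomed out in their sockets with contact force. The first one's top measured 65.8 mm above the desk, against 66 mm expected. The second was blocked from view by the gripper just after I plugged it. Later top-camera readings, at about 64 to 65 mm for both, agree with seated but are less precise.
- **Bar:** It lies along the plate's -y at 112.8°, which matches the plate axis. The turning torque rose sharply at the stop.
- **Key:** On first release it leaned, with its top about 6 mm off centre. I gripped it again, straightened it and let go gently. It now stands fully down with its top about 1.4 mm from the stand centre.
- **Bystanders:** The tape roll, flag box and calculator show no movement beyond camera noise. The calculator's picture changed a lot between two top views, which I put down to the arm's shadow, as an image-shift check gave less than half a pixel.

**What went less well:**
- While I carried the key, the last joint reached its range limit and left the tool about 1° tilted and short of its target. I corrected this before inserting the key.
- My picture allowance ran out before the final view, so the last checks rest on depth measurements only.

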